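# Gauge the eyepiece seat depth and show the foot to the inspection microscope

## Robot

A 6-joint arm with a two-finger parallel gripper is mounted at the origin on the work surface. World frame = base frame: x ahead of the robot, y to its left, z up, the work surface at z = 0. Lengths are in m, angles in rad, forces in N, time in s.
With the tool pointing down it reaches from about 0.25 to 0.725 m from the base axis. Payload 4 kg.
Tool frame: the origin (TCP) lies on the centre line of the jaws, within the pads' length; the fingertips stand tip_reach ahead of it and the grasp point (between the pads) lies 5 mm behind it (tip_reach is the distance from the TCP to the fingertips, in m); z points along the fingers, y is the direction in which the jaws open and shut (so a half turn about z gives the same grasp; the last joint's range is limited). The gripper opens to 85 mm and grips with 20 to 120 N. Pads are 22 mm wide; open, the fingers measure 114 mm over their backs; the gripper's body (76 mm by 85 mm) begins 54 mm behind the grasp point. The pads swing forward as they close: fully open they stand 13 mm farther back than shut.
Start: joints at [1.227, 0.241, 0.005, 1.335, 0, 1.571], TCP at [0.169, 0.471, 0.245] pointing down, gripper open.
Joint ranges: [-2.72, 2.72], [-1.05, 1.87], [-1.09, 1.28], [-1.99, 2.15], [-1.42, 1.44], [-3.14, 3.14]. Speed limits (rad/s): [2.79, 2.79, 3.14, 3.14, 3.14, 3.14].

## Interface

Orientations are given as a unit quaternion [x, y, z, w].
In Python, from workcell import * gives the robot as it stands.
- The arm moves only by the tool arm_command, never from a script. Its arguments are lists of equal length, an entry for each row: "translation": the shift along the tool's x, y, z in cm, a list of three; "turn": the turn about the tool's z in rad; "hand": the closure, from 0 (fully open) to 1 (shut). In form: {"translation": [[x, y, z], ...], "turn": [turn, ...], "hand": [hand, ...]}. A call has 1 to 5 rows; each row is the pose to reach, as a shift and turn from the pose commanded when the call began, along the tool's axes at that moment; what a row does not reach only later rows make up. A row lasts 1/12 s, in which the tool goes at most 41.7 mm and 7.16 degrees, less where a joint would pass 70% of its speed; a pose out of reach is approached as far as the arm can. A call with a gripper value outside its range is refused whole. The fingers move at their own pace and stop on an object; the grip force is fixed at half the most. Time passes only in rows, so rows that repeat a pose let the fingers close. It gives the time, the measured TCP pose, the force and the opening at its end, in the units of the state.
- get_obs(): the state, without advancing time (a new reading comes with each control period).
- camera(name): name is "side" or "top"; returns (picture, depth): 480x640x3 uint8, red, green, blue; 480x640 float32, m along the optical axis (not along the pixel's ray), 0 where there is no reading.
- camera_info(name): a dict with "mtx" (3x3 intrinsics, pixels), "world_to_cam" (4x4, takes a point from world to camera coordinates). Camera axes: x right, y down, z forward; pixel columns grow to the right and rows downward; lengths in m; the calibration is good to about 2 mm. A picture is of the moment at which its call begins. camera_info takes no time and is no camera call.
- job_done(): hands the job in, once; it reports no verdict.
Trained networks look in the newest picture that a camera, given by its name, has taken for a name from the list of things; names that differ only in an ending like _2 or _b are one class to them, and where a whole thing is asked for, a point or a joint stands for the part that bears it (a point fixed in the world has none). Each returns a list of dicts, best first, with "conf" (0 to 1); they miss things now and then, are a little off and sometimes report something else, mostly with a low value. They report only what shows in the picture. A call takes as long as a camera call. They do not tell look-alikes from the thing itself.
- search_frame(camera, name): "location" ([row, column] in pixels, amid what is visible of it).
- spot_point(camera, name): "location" ([row, column] in pixels: a listed point, or the origin of a listed thing).
The state is a dict: "clock": time; "joint_pos": joint angles; "joint_vel": joint speeds; "tau": joint torques, N m; "eef_pos": TCP position; "tool_rot": TCP orientation; "ft_force": force on the tool from outside, world axes, zero at the start; "ft_torque": the same for the moment, N m; "grip_width": finger opening in m.
Only numpy, scipy, OpenCV 4.12 (cv2) and the standard library are available. Lean on these libraries where they do the work, as an engineer would, in place of code of your own. Each camera call takes 0.05 s, during which the arm holds its last target. There are 200 camera calls.

## Task

Pick the slide-foot depth gauge off its cradle and push it straight down the open eyepiece tube of the binocular head until its collar stops squarely on the tube's rim, so that the sliding foot is set by the seat inside. Draw it out without shifting the foot again, and finish still holding the gauge in the gripper, level and still in the air, with the end of its foot centred under the inspection microscope's lens at the focus height, ready to be read and touching nothing but the gripper. Leave everything else on the bench where it is, and do not touch the inspection microscope.

Things in the scene. Friction and masses are not known exactly. Their poses are not given: they have to be found in the camera images.
- gauge_grip (a point): Depth gauge lying level in its cradle; this point is the middle of its handle, on the gauge's axis: a dark square steel bar 16 x 16 mm, 79 mm long, two sides upright. x axis: along the gauge from foot to handle end, z up at the start. From here along -x: handle to 38 mm, thin neck, collar 40 mm across from 49 to 55, guide plug 28 mm across to 100 (last 9 mm tapered), brass foot 20 mm across
- gauge_collar (a point): Centre of the collar's stop face (the face towards the foot, 55 mm from gauge_grip along -x); same axes as gauge_grip
- foot (a joint): How far the brass foot has been pushed back into the gauge, in m: 0 fully out, 0.014 its end stop. No spring: it stays where it is pushed; moving it takes about 2.5 N. It starts between 0 and 0.004; with the collar seated on the open tube it reads about 0.010
- foot_tip (a point): Centre of the foot's flat end, the tip of the gauge; at 116 mm minus the foot reading from gauge_grip along the gauge's -x axis; x axis as gauge_grip
- gauge: The whole depth gauge with its foot, about 180 to 310 g; its origin is the same point as gauge_collar
- cradle: Fixed cradle, base 150 x 46 x 8 mm, open upwards, that carries the gauge with its axis 60 mm above the table: a V under the guide plug and a slot under the last 10 mm of the handle (about 28 mm from gauge_grip). Nothing stands beside the handle between them. x axis as the gauge's
- tube_mouth (a point): Centre of the mouth of the OPEN eyepiece tube, in its rim's plane, about 170 mm up. x axis: the tube's axis, out of the mouth, rising 35 degrees above level and leaning away from the robot. Tube 37 mm outside, bore 30.5 mm, seat ring 51 mm down the bore. The gauge enters along -x (its x axis along this one) and is seated when gauge_collar meets this point
- head: White binocular stereo microscope head, fixed in a holder 140 x 140 mm; origin mid-underside, z up, x level to the side the tubes lean to. Housing 135 mm high; two tube mouths 85 mm along x, 33 mm to either side, 170 mm up. Either may be the open one; the other is closed by a black eyepiece 39 mm across that stands 35 mm out of it
- scope_focus (a point): Focus point of the inspection microscope, a slim white camera barrel on a pillar stand: on the lens axis, 100 mm above the table, 75 mm under the black light ring (58 mm across). x axis: level, from the pillar out of the stand's open front; z up. Pillar 100 mm from the lens axis on the -x side; base plate 18 mm thick, 150 mm wide, reaching 65 mm to the +x side
- scope: The inspection microscope with its stand, fixed; origin on the table under the lens axis, axes as scope_focus. Must not be touched
- eyepiece: Bystander: the black eyepiece taken out of the tube, standing on the bench, 39 mm across, 50 mm high
- dropper_a: Bystander: amber dropper bottle, 32 mm across, 98 mm high
- dropper_b: Bystander: clear dropper bottle, 32 mm across, 98 mm high
- wash_bottle: Bystander: white wash bottle with a blue spout, 66 mm across, 190 mm high
- organiser: Bystander: flat clear parts box, 110 x 180 x 36 mm
- petri_dish: Bystander: glass dish with screws, 90 mm across, 14 mm high
- screwdriver: Bystander: screwdriver with a black handle, 150 mm long, lying
Not all that is in view belongs to the job. Leave any pink or turquoise look-alike of the cradle alone.

How it is judged:
On the way, in this order (a step that is already met when the one before it is completed fails the run):
1. the gauge is fully down the open tube, its collar squarely on the rim, and the foot is set by the seat (distance between gauge_collar and tube_mouth below 0.004 m and x of gauge_collar in the frame of tube_mouth below 0.002 m and angle between the x axis of gauge_collar and the x axis of tube_mouth, either way round below 0.07 rad and value of joint foot above 0.0085 m), for 0.2 s.
2. the gauge is drawn out of the tube with the foot still as it was set (distance between gauge_collar and tube_mouth above 0.07 m and value of joint foot between 0.0085 and 0.0115 m), for 0.1 s.
At the end, for the whole second after the job is handed in: The gauge is held by the fingers, still, carried by nothing else: the tip of its foot within 10 mm sideways and 12 mm in height of the inspection microscope's focus point, its axis level within 7 degrees, the foot still at the reading set in the tube (8.5 to 11.5 mm) (horizontal distance between foot_tip and scope_focus below 0.01 m and height (world z) of foot_tip between 0.088 and 0.112 m and angle between foot_tip's own x axis and vertical between 1.4486 and 1.693 rad and value of joint foot between 0.0085 and 0.0115 m and contact force between gauge and the fingers above 2 N and contact force between gauge and scope below 0.1 N and contact force between gauge and cradle below 0.1 N and linear speed of gauge below 0.02 m/s and angular speed of gauge below 0.15 rad/s); the arm keeps its last pose, push and grip.
It fails at once if the inspection microscope is touched (contact force between scope and anything else above 2 N).
It fails at once if a bystander is pushed away or knocked over (distance of any of eyepiece, dropper_a, dropper_b, wash_bottle, organiser, petri_dish, screwdriver from where it was at the start of the episode above 0.03 m or angle between any of eyepiece, dropper_a, dropper_b, wash_bottle's own z axis and vertical above 0.5 rad).
It also fails if it takes over 58 s, if anything falls off the work surface, if the arm or the gripper's body presses on something with over 40 N, if the wrist force passes 120 N, or if a joint passes its speed limit or range.

## Working session

There is one attempt and no reset: what is moved stays moved. The work goes in short steps, Python scripts to look and compute and a tool call to move; the robot and the scene stay as the last step left them, time stands still between calls to the robot, and variables do not carry over. Pictures are saved under pics/ and viewed, about 8 in all and at most 12, crops included, and the job is handed in when it is done.

Besides the shell and the picture viewer there is one more tool, called after ">>>" by a JSON object that holds its "name" and its "arguments", one argument or row to a line. arm_command: Moves the arm, as the interface text tells. Its arguments: {"type":"object","properties":{"translation":{"type":"array","items":{"type":"array","items":{"type":"number"}}},"turn":{"type":"array","items":{"type":"number"}},"hand":{"type":"array","items":{"type":"number"}}},"required":["translation","turn","hand"]}

```bash
ls; mkdir -p pics
cat > h.py <<'E'
from workcell import *
import numpy as np, cv2
from scipy.spatial.transform import Rotation as R
def cam(n,save=None):
    p,d=camera(n)
    if save: cv2.imwrite('pics/'+save,cv2.cvtColor(p,cv2.COLOR_RGB2BGR))
    return p,d
def world(n,rc,z):  # pixel + depth -> world
    i=camera_info(n);K=np.array(i['mtx']);T=np.linalg.inv(np.array(i['world_to_cam']))
    v=np.linalg.inv(K)@[rc[1],rc[0],1]
    return (T@np.r_[v*z,1])[:3]
def atz(n,rc,h): # ray meets height h
    a=world(n,rc,0);b=world(n,rc,1);return a+(b-a)*(h-a[2])/(b[2]-a[2])
def px(n,P):
    i=camera_info(n);q=np.array(i['world_to_cam'])@np.r_[P,1];u=np.array(i['mtx'])@q[:3];return (u[:2]/u[2])[::-1]
def med(d,rc,r=2):
    a=d[int(rc[0])-r:int(rc[0])+r+1,int(rc[1])-r:int(rc[1])+r+1];a=a[a>0];return float(np.median(a)) if a.size else 0
E
python3 - <<'E'
from h import *
o=get_obs();print({k:np.round(v,3) for k,v in o.items()})
for c in('side','top'):
    p,d=cam(c,c+'0.png');np.save(c+'0.npy',d)
    i=camera_info(c);print(c,np.round(np.linalg.inv(i['world_to_cam'])[:3],3).tolist(),np.round(i['mtx'],1).tolist())
    for n in['gauge_grip','gauge_collar','foot_tip','tube_mouth','scope_focus','head','scope','cradle']:
        print(c,n,[(np.round(x['location']).tolist(),round(x['conf'],2)) for x in spot_point(c,n)[:4]])
E
```

```text
pics
{'clock': np.float64(0.0), 'joint_pos': array([1.227, 0.241, 0.004, 1.335, 0.   , 1.571]), 'joint_vel': array([ 0.   , -0.   , -0.   , -0.002, -0.002, -0.   ]), 'tau': array([ 1.0000e-03, -3.7232e+01,  2.5241e+01,  1.7000e-02,  0.0000e+00,
        0.0000e+00]), 'eef_pos': array([0.168, 0.47 , 0.244]), 'tool_rot': array([ 0.171,  0.985, -0.001, -0.   ]), 'ft_force': array([0.476, 0.387, 0.418]), 'ft_torque': array([ 0.016, -0.031, -0.002]), 'grip_width': np.float64(0.085)}
side [[-0.913, -0.266, 0.311, 0.172], [-0.409, 0.622, -0.668, 0.777], [-0.016, -0.737, -0.676, 0.892]] [[462.0, 0.0, 311.6], [0.0, 462.0, 242.6], [0.0, 0.0, 1.0]]
side gauge_grip [([233.0, 305.0], 0.88), ([236.0, 325.0], 0.6)]
side gauge_collar [([233.0, 325.0], 0.89)]
side foot_tip [([230.0, 342.0], 0.56)]
side tube_mouth [([323.0, 193.0], 0.33), ([211.0, 268.0], 0.23)]
side scope_focus [([182.0, 366.0], 0.59), ([372.0, 303.0], 0.45)]
side head [([370.0, 304.0], 0.64)]
side scope [([209.0, 365.0], 0.95)]
side cradle [([422.0, 383.0], 0.95), ([257.0, 317.0], 0.69), ([434.0, 199.0], 0.57)]
top [[0.012, -0.988, 0.155, 0.336], [-1.0, -0.012, 0.002, 0.002], [-0.0, -0.155, -0.988, 1.362]] [[446.8, 0.0, 325.5], [0.0, 446.8, 238.3], [0.0, 0.0, 1.0]]
top gauge_grip [([225.0, 348.0], 0.67)]
top gauge_collar [([236.0, 360.0], 0.76), ([176.0, 386.0], 0.66), ([189.0, 279.0], 0.35)]
top foot_tip [([254.0, 374.0], 0.37), ([277.0, 239.0], 0.31)]
top tube_mouth [([244.0, 206.0], 0.88)]
top scope_focus [([254.0, 441.0], 0.64)]
top head [([274.0, 235.0], 0.88)]
top scope [([257.0, 428.0], 0.68)]
top cradle [([344.0, 214.0], 0.83), ([327.0, 417.0], 0.77), ([330.0, 492.0], 0.63), ([237.0, 353.0], 0.58)]
```

View pics/top0.png

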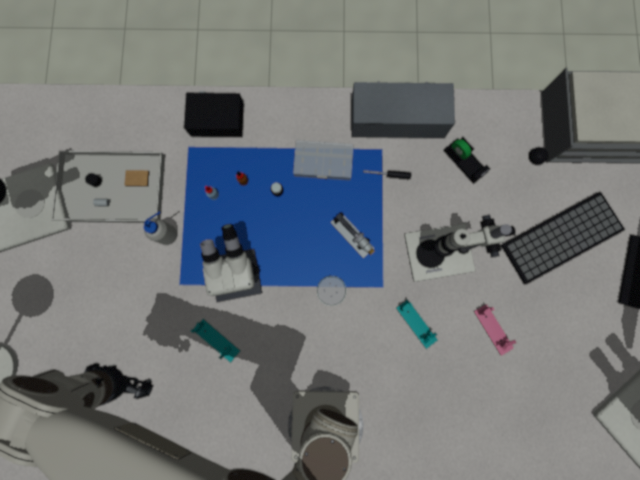

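View pics/side0.png

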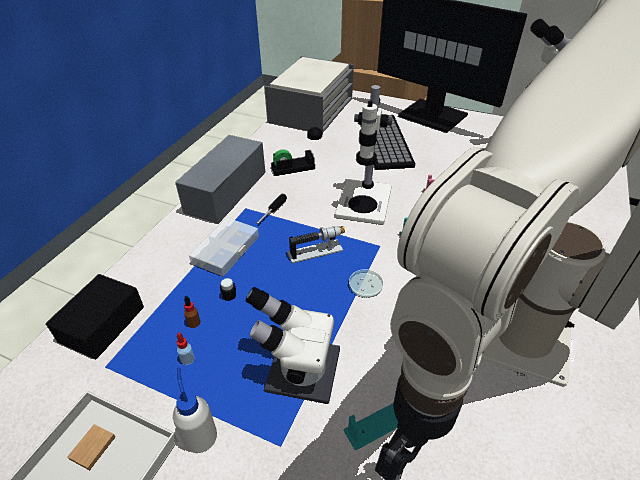

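Run:
```python
from h import *
a=cv2.imread('pics/top0.png');s=cv2.imread('pics/side0.png')
A=cv2.resize(a[195:305,180:390],None,fx=3.8,fy=3.8,interpolation=cv2.INTER_CUBIC)[:418,:798]
B=cv2.resize(a[200:290,395:520],None,fx=2,fy=2,interpolation=cv2.INTER_CUBIC)
C=cv2.resize(s[210:270,270:360],None,fx=3,fy=3,interpolation=cv2.INTER_CUBIC)
D=cv2.resize(s[275:365,235:345],None,fx=2,fy=2,interpolation=cv2.INTER_CUBIC)
o=np.zeros((600,800,3),np.uint8);o[:A.shape[0],:A.shape[1]]=A
x=0
for im in(B,C,D):
    o[419:419+min(181,im.shape[0]),x:x+im.shape[1]]=im[:181];x+=im.shape[1]
cv2.imwrite('pics/crop1.png',o)
dt=np.load('top0.npy');ds=np.load('side0.npy')
def f(c,rc):
    d=dt if c=='top' else ds
    print(c,rc,np.round(world(c,rc,med(d,rc,1)),3))
for rc in[(225,348),(236,360),(254,374),(244,206),(227,229),(253,432),(274,235),(265,440)]:f('top',rc)
for rc in[(233,305),(233,325),(230,342),(323,262),(160,366),(205,363)]:f('side',rc)
```

```text
top (225, 348) [ 0.58  -0.061  0.067]
top (236, 360) [ 0.546 -0.096  0.075]
top (254, 374) [ 0.503 -0.144  0.001]
top (244, 206) [0.506 0.331 0.154]
top (227, 229) [0.546 0.261 0.196]
top (253, 432) [ 0.506 -0.318  0.02 ]
top (274, 235) [0.426 0.253 0.132]
top (265, 440) [ 0.47  -0.342  0.017]
side (233, 305) [ 0.617 -0.136 -0.   ]
side (233, 325) [ 0.532 -0.083  0.072]
side (230, 342) [ 0.497 -0.12   0.065]
side (323, 262) [0.494 0.318 0.179]
side (160, 366) [ 0.494 -0.285  0.191]
side (205, 363) [ 0.498 -0.303  0.019]
```

View pics/crop1.png

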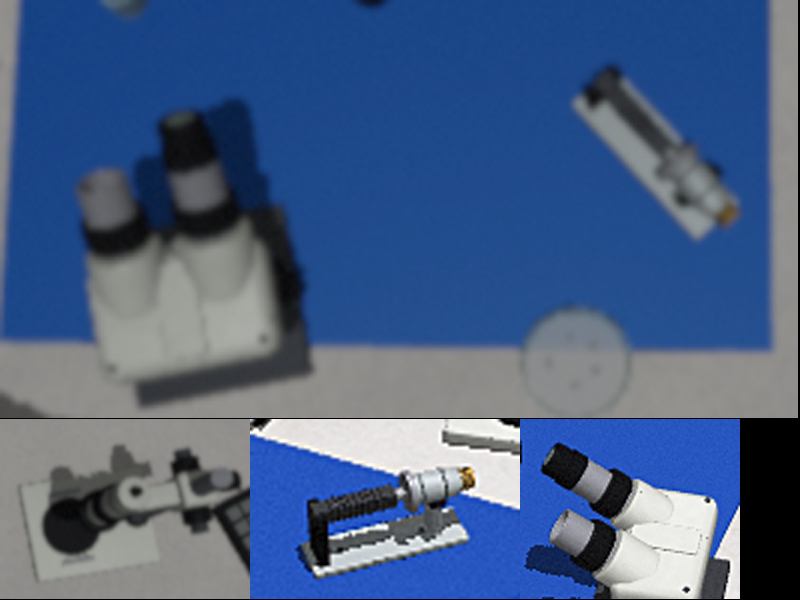

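```bash
cat > cloud.py <<'E'
from h import *
def cloud(c,d):
    i=camera_info(c);K=np.array(i['mtx']);T=np.linalg.inv(np.array(i['world_to_cam']))
    v,u=np.nonzero(d>0);z=d[v,u];q=np.c_[(u-K[0,2])/K[0,0]*z,(v-K[1,2])/K[1,1]*z,z,np.ones(len(z))]
    return (q@T.T)[:,:3],v,u
def box(P,lo,hi): return np.all((P>lo)&(P<hi),1)
E
python3 - <<'E'
from cloud import *
from scipy.optimize import least_squares as LS
im={c:cv2.imread(f'pics/{c}0.png') for c in('top','side')};C={c:cloud(c,np.load(c+'0.npy')) for c in im}
for c in im:
    P,v,u=C[c]
    m=box(P,[.45,-.2,.045],[.65,0,.1]);Q=P[m]
    k=Q[:,:2].mean(0);w=np.linalg.svd(Q[:,:2]-k)[2][0];w*=np.sign(w[0]);t=(Q[:,:2]-k)@w
    print(c,'gauge',len(Q),'mean',k.round(4),'dir',w.round(3),'yaw',np.degrees(np.arctan2(w[1],w[0])).round(2),'ends',(k+w*t.min()).round(4),(k+w*t.max()).round(4),'len',np.ptp(t).round(4))
    for a in np.arange(t.min(),t.max(),.01):
        s=(t>=a)&(t<a+.01); n=(Q[s,:2]-k)@[-w[1],w[0]]
        print('  ',round(a-t.min(),3),'zmax',Q[s,2].max().round(3),'n',n.min().round(3),n.max().round(3),s.sum())
    # brass
    hsv=cv2.cvtColor(im[c],cv2.COLOR_BGR2HSV)[v,u]
    b=m&(hsv[:,0]>12)&(hsv[:,0]<32)&(hsv[:,1]>90)
    print('brass',b.sum(),P[b].mean(0).round(4) if b.any() else '', v[b].mean() if b.any() else'',u[b].mean() if b.any() else '')
    # barrel slices
    for z0 in(.16,.175,.185,.2,.22,.24,.26):
        Q=P[box(P,[.40,-.45,z0],[.60,-.2,z0+.01])]
        if len(Q)>5: print('  z',z0,len(Q),Q[:,:2].min(0).round(3),Q[:,:2].max(0).round(3),Q[:,:2].mean(0).round(3))
    # dark disc on base
    d=box(P,[.40,-.45,.008],[.60,-.2,.03])&(im[c][v,u].max(1)<60)
    print('disc',d.sum(),P[d].min(0).round(3),P[d].max(0).round(3),np.median(P[d],0).round(3))
    d=box(P,[.35,-.5,.010],[.65,-.2,.026])
    print('plate',d.sum(),cv2.minAreaRect(P[d][:,:2].astype(np.float32)*1000))
E
```

```text
top gauge 420 mean [ 0.5498 -0.0834] dir [0.738 0.675] yaw 42.46 ends [ 0.4971 -0.1316] [ 0.6102 -0.0282] len 0.1532
   0.0 zmax 0.071 n -0.011 0.008 25
   0.01 zmax 0.078 n -0.012 0.01 27
   0.02 zmax 0.079 n -0.014 0.011 32
   0.03 zmax 0.077 n -0.024 0.021 48
   0.04 zmax 0.079 n -0.023 0.021 38
   0.05 zmax 0.081 n -0.017 0.017 39
   0.06 zmax 0.078 n -0.018 0.017 24
   0.07 zmax 0.071 n -0.009 0.007 19
   0.08 zmax 0.071 n -0.009 0.007 22
   0.09 zmax 0.073 n -0.008 0.007 21
   0.1 zmax 0.07 n -0.008 0.007 18
   0.11 zmax 0.075 n -0.009 0.007 22
   0.12 zmax 0.072 n -0.007 0.007 18
   0.13 zmax 0.072 n -0.009 0.007 22
   0.14 zmax 0.071 n -0.016 0.015 34
   0.15 zmax 0.074 n -0.015 0.014 11
brass 7 [ 0.503  -0.1283  0.0687] 251.0 371.0
  z 0.175 13 [ 0.477 -0.302] [ 0.52  -0.283] [ 0.495 -0.29 ]
  z 0.185 126 [ 0.476 -0.334] [ 0.533 -0.282] [ 0.497 -0.3  ]
  z 0.2 16 [ 0.485 -0.313] [ 0.514 -0.292] [ 0.495 -0.299]
  z 0.24 57 [ 0.468 -0.42 ] [ 0.565 -0.288] [ 0.504 -0.345]
  z 0.26 475 [ 0.469 -0.43 ] [ 0.573 -0.288] [ 0.513 -0.375]
disc 499 [ 0.465 -0.412  0.01 ] [ 0.571 -0.272
[... 775 characters left out ...]
8
   0.14 zmax 0.069 n -0.019 0.015 43
   0.15 zmax 0.07 n -0.019 0.012 25
brass 46 [ 0.5306 -0.0907  0.0602] 234.6086956521739 326.2826086956522
  z 0.175 56 [ 0.475 -0.311] [ 0.526 -0.28 ] [ 0.497 -0.289]
  z 0.185 125 [ 0.475 -0.332] [ 0.531 -0.278] [ 0.499 -0.297]
  z 0.2 42 [ 0.484 -0.312] [ 0.518 -0.289] [ 0.498 -0.297]
  z 0.22 45 [ 0.484 -0.401] [ 0.519 -0.289] [ 0.5  -0.31]
  z 0.24 116 [ 0.467 -0.42 ] [ 0.572 -0.285] [ 0.505 -0.349]
  z 0.26 154 [ 0.473 -0.426] [ 0.572 -0.284] [ 0.504 -0.348]
disc 449 [ 0.459 -0.421  0.011] [ 0.548 -0.265  0.03 ] [ 0.505 -0.313  0.018]
plate 1786 ((507.6054382324219, -337.5398254394531), (149.17327880859375, 199.43170166015625), 10.297889709472656)
```

Run:
```python
from cloud import *
from scipy.optimize import least_squares as LS
im={c:cv2.imread(f'pics/{c}0.png') for c in('top','side')};C={c:cloud(c,np.load(c+'0.npy')) for c in im}
for c,l in(('top',[(225,348)]),('side',[(236,325)])): print('grip',[atz(c,r,.06).round(4) for r in l])
print('collar',atz('top',(236,360),.06).round(4),atz('side',(233,325),.06).round(4),'tip',atz('top',(254,374),.06).round(4),atz('side',(230,342),.06).round(4))
print('focus',atz('top',(254,441),.1).round(4),atz('side',(182,366),.1).round(4), 'mouth',atz('top',(244,206),.17).round(4))
print('head',atz('top',(274,235),0).round(4),atz('side',(370,304),0).round(4))
def ax(y,p=np.radians(35)): return np.array([np.cos(p)*np.cos(y),np.cos(p)*np.sin(y),np.sin(p)])
for sel in(['top'],['side'],['top','side']):
    P=np.vstack([C[c][0] for c in sel])
    # seed
    y=np.radians(10);M=np.array([.51,.325,.17])
    for k in range(6):
        a=ax(y);t=(P-M)@a;r=np.linalg.norm(P-M-np.outer(t,a),axis=1)
        Q=P[(t<-.001)&(t>-.03)&(r>.014)&(r<(.024 if k<3 else .0215))]
        def f(p):
            a=ax(p[0]);q=Q-[p[1],p[2],.17+p[3]]
            return np.linalg.norm(q-np.outer(q@a,a),axis=1)-.0185
        def g(p): return np.r_[f(p),(p[0]-y0)*0.05]
        y0=np.radians(10)
        # M fixed along axis: solve with x fixed replaced by z fixed
        s=LS(lambda p:f([p[0],p[1],p[2],0]),[y,M[0],M[1]],loss='soft_l1',f_scale=.002)
        y=s.x[0];M=np.array([s.x[1],s.x[2],.17])
    a=ax(y);t=(P-M)@a;r=np.linalg.norm(P-M-np.outer(t,a),axis=1)
    h,e=np.histogram(t[(r>.0155)&(r<.0215)],np.arange(-.04,.03,.003))
    print(sel,'yaw',np.degrees(y).round(2),'M',M.round(4),len(Q),'rms',np.sqrt(np.mean(f([y,M[0],M[1],0])**2)).round(4));print('  ',dict(zip(e.round(3).tolist(),h.tolist())))
# head holder / housing yaw
for c in C:
    P=C[c][0];Q=P[box(P,[.3,.15,.09],[.5,.4,.15])];print(c,'housing',cv2.minAreaRect((Q[:,:2]*1000).astype(np.float32)))
    H=[i for i in range(0)]
# handle only fit
for c in C:
    P=C[c][0];w=np.array([.743,.67]);k=np.array([.58,-.053]);q=P[:,:2]-k;t=q@w;n=q@[-w[1],w[0]]
    m=(abs(t)<.027)&(abs(n)<.012)&(P[:,2]>.052)&(P[:,2]<.08);Q=P[m]
    x=Q[:,:2].mean(0);d=np.linalg.svd(Q[:,:2]-x)[2][0];print(c,'handle',m.sum(),x.round(4),np.degrees(np.arctan2(d[1],d[0])).round(2),Q[:,2].max().round(3))
```

```text
grip [array([ 0.5809, -0.0612,  0.06  ])]
grip [array([ 0.532, -0.084,  0.06 ])]
collar [ 0.5483 -0.0968  0.06  ] [ 0.5368 -0.0954  0.06  ] tip [ 0.4953 -0.1379  0.06  ] [ 0.4988 -0.1251  0.06  ]
focus [ 0.4928 -0.3241  0.1   ] [ 0.4966 -0.3106  0.1   ] mouth [0.5034 0.3266 0.17  ]
head [0.436  0.2795 0.    ] [0.4283 0.2795 0.    ]
['top'] yaw 10.04 M [0.5099 0.3266 0.17  ] 167 rms 0.0019
   {-0.04: 3, -0.037: 4, -0.034: 3, -0.031: 18, -0.028: 16, -0.025: 13, -0.022: 9, -0.019: 11, -0.016: 16, -0.013: 15, -0.01: 21, -0.007: 16, -0.004: 13, -0.001: 4, 0.002: 0, 0.005: 0, 0.008: 0, 0.011: 0, 0.014: 0, 0.017: 0, 0.02: 0, 0.023: 0, 0.026: 0}
['side'] yaw 14.82 M [0.5086 0.329  0.17  ] 336 rms 0.0017
   {-0.04: 1, -0.037: 2, -0.034: 0, -0.031: 32, -0.028: 28, -0.025: 27, -0.022: 27, -0.019: 30, -0.016: 28, -0.013: 26, -0.01: 36, -0.007: 41, -0.004: 41, -0.001: 5, 0.002: 0, 0.005: 0, 0.008: 0, 0.011: 0, 0.014: 0, 0.017: 0, 0.02: 0, 0.023: 0, 0.026: 0}
['top', 'side'] yaw 13.81 M [0.5087 0.3285 0.17  ] 504 rms 0.0017
   {-0.04: 5, -0.037: 7, -0.034: 4, -0.031: 53, -0.028: 43, -0.025: 39, -0.022: 38, -0.019: 39, -0.016: 45, -0.013: 42, -0.01: 53, -0.007: 55, -0.004: 59, -0.001: 8, 0.002: 0, 0.005: 0, 0.008: 0, 0.011: 0, 0.014: 0, 0.017: 0, 0.02: 0, 0.023: 0, 0.026: 0}
top housing ((438.2200927734375, 276.7883605957031), (124.56397247314453, 136.24473571777344), 11.318893432617188)
side housing ((437.9624328613281, 283.3883056640625), (128.15206909179688, 135.52294921875), 11.923004150390625)
top handle 111 [ 0.5813 -0.0549] -137.35 0.075
side handle 150 [ 0.5786 -0.0512] 42.18 0.07
```

>>> {"name": "arm_command", "arguments": {
  "translation": [
    [0,0,-3],
    [0,0,-6],
    [0,0,-9],
    [0,0,-12],
    [0,0,-13]
  ],
  "turn": [-0.1,-0.2,-0.3,-0.4,-0.5],
  "hand": [0,0,0,0,0]
}}

```text
clock: 1.32
eef_pos: [0.1689, 0.4718, 0.3801]
tool_rot: [-0.08, 0.997, 0.003, 0.002]
ft_force: [-0.2, 0.0, 1.0]
grip_width: 0.0855
```

```bash
python3 -c "
from h import *
go([.580,-.053,.38],132.4)"
```

```text
Traceback (most recent call last):
  File "h.py", line 23, in go
    print('tcp',o['eef_pos'].round(4),'yaw_y',np.degrees(np.arctan2(y[1],y[0])).round(2),'j',o['joint_pos'].round(3),'F',o['ft_force'].round(2),'w',o['grip_width'].round(4),'t',round(float(o['clock']),2))
                                                                                                                                                    ^^^^^^^^^^^^^^^^^^^^^
AttributeError: 'float' object has no attribute 'round'
```

```bash
sed -i "s/o\['grip_width'\].round(4)/round(float(o['grip_width']),4)/" h.py; python3 -c "
from h import *
go([.580,-.053,.38],132.4)"
```

```text
tcp [0.1689 0.4718 0.3801] yaw_y 99.24 j [ 1.227  0.225  0.331  1.67  -0.     1.066] F [-0.15  0.03  1.03] w 0.0855 t 1.32
shift cm [-32.16 -58.39  -0.25] turn -0.579
```

>>> {"name": "arm_command", "arguments": {
  "translation": [
    [-1.6,-2.9,0],
    [-3.2,-5.8,0],
    [-4.8,-8.8,0],
    [-6.4,-11.7,0],
    [-8,-14.6,0]
  ],
  "turn": [0,0,0,0,0],
  "hand": [0,0,0,0,0]
}}

```text
clock: 1.73
eef_pos: [0.2708, 0.3377, 0.3754]
tool_rot: [-0.078, 0.997, 0.0, 0.0]
ft_force: [1.2, 0.8, 0.6]
grip_width: 0.0857
```

>>> {"name": "arm_command", "arguments": {
  "translation": [
    [-1.6,-2.9,0],
    [-3.2,-5.8,0],
    [-4.8,-8.8,0],
    [-6.4,-11.7,0],
    [-8,-14.6,0]
  ],
  "turn": [0,0,0,0,0],
  "hand": [0,0,0,0,0]
}}

```text
clock: 2.15
eef_pos: [0.3727, 0.2057, 0.3756]
tool_rot: [-0.078, 0.997, 0.0, 0.0]
ft_force: [0.7, 0.5, 0.9]
grip_width: 0.0854
```

>>> {"name": "arm_command", "arguments": {
  "translation": [
    [-1.6,-2.9,0],
    [-3.2,-5.8,0],
    [-4.8,-8.8,0],
    [-6.4,-11.7,0],
    [-8,-14.6,0]
  ],
  "turn": [0,0,0,0,0],
  "hand": [0,0,0,0,0]
}}

```text
clock: 2.57
eef_pos: [0.4745, 0.0738, 0.3755]
tool_rot: [-0.078, 0.997, 0.0, 0.0]
ft_force: [0.2, 1.2, -0.2]
grip_width: 0.0858
```

>>> {"name": "arm_command", "arguments": {
  "translation": [
    [-1.6,-2.9,0],
    [-3.2,-5.8,0],
    [-4.8,-8.8,0],
    [-6.4,-11.7,0],
    [-8,-14.6,0]
  ],
  "turn": [0,0,0,0,0],
  "hand": [0,0,0,0,0]
}}

```text
clock: 2.98
eef_pos: [0.5762, -0.0579, 0.3753]
tool_rot: [-0.078, 0.997, 0.0, 0.0]
ft_force: [0.6, 0.6, 0.8]
grip_width: 0.0853
```

```bash
python3 -c "
from h import *
go([.580,-.053,.12],132.4)"
```

```text
tcp [ 0.5762 -0.0579  0.3753] yaw_y 98.93 j [-0.1    0.405  0.569  1.735  0.    -0.256] F [0.63 0.61 0.77] w 0.0853 t 2.98
shift cm [-0.44  0.43 25.53] turn -0.584
```

>>> {"name": "arm_command", "arguments": {
  "translation": [
    [-0.2,0.2,3.5],
    [-0.4,0.4,7.0],
    [-0.4,0.4,10.5],
    [-0.4,0.4,14.0],
    [-0.4,0.4,17.5]
  ],
  "turn": [-0.117,-0.234,-0.35,-0.467,-0.584],
  "hand": [0,0,0,0,0]
}}

```text
clock: 3.4
eef_pos: [0.5787, -0.0519, 0.1987]
tool_rot: [-0.364, 0.931, -0.0, 0.0]
ft_force: [0.1, -0.1, -0.4]
grip_width: 0.0855
```

>>> {"name": "arm_command", "arguments": {
  "translation": [
    [0,0,3],
    [0,0,6.5],
    [0,0,6.5]
  ],
  "turn": [0,0,0],
  "hand": [0,0,0]
}}

```text
clock: 3.65
eef_pos: [0.5735, -0.0513, 0.1278]
tool_rot: [-0.362, 0.932, 0.003, -0.006]
ft_force: [-2.1, 0.2, -1.1]
grip_width: 0.0852
```

Run:
```python
from h import *
go([.580,-.053,.055],132.4)
p,d=cam('top','top1.png');p2,d2=cam('side','side1.png')
a=cv2.imread('pics/top1.png')[190:270,300:400];b=cv2.imread('pics/side1.png')[190:290,240:360]
cv2.imwrite('pics/crop2.png',np.hstack([cv2.resize(a,(400,320),interpolation=2),cv2.resize(b,(384,320),interpolation=2)]))
```

```text
tcp [ 0.5735 -0.0513  0.1278] yaw_y 132.41 j [-0.089  0.473  0.028  1.14  -0.    -0.829] F [-2.12  0.2  -1.13] w 0.0852 t 3.65
shift cm [-0.44 -0.64  7.27] turn 0.0
```

View pics/crop2.png

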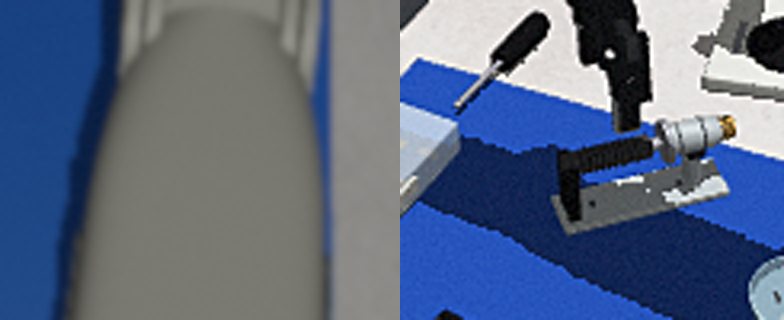

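Run:
```python
from h import *
go([.580,-.053,.055],132.4)
o=get_obs()
print(px('side',o['eef_pos']-[0,0,.014]),px('side',[.580,-.053,.068]), px('side',[.5516,-.0792,.068]),px('side',[.609,-.0268,.068]))
```

```text
tcp [ 0.5778 -0.0517  0.1346] yaw_y 132.41 j [-0.089  0.467  0.038  1.145 -0.    -0.829] F [ 0.02 -0.24  0.53] w 0.0854 t 3.75
shift cm [-0.09 -0.26  7.96] turn 0.0
[221.62317727 304.004133  ] [236.18397452 304.00310264] [232.989992   317.62245829] [239.36359369 289.98921463]
```

>>> {"name": "arm_command", "arguments": {
  "translation": [
    [-0.1,-0.2,2],
    [-0.1,-0.2,4],
    [-0.1,-0.2,6],
    [-0.1,-0.2,8],
    [-0.1,-0.2,8]
  ],
  "turn": [0,0,0,0,0],
  "hand": [0,0,0,0,0]
}}

```text
clock: 4.17
eef_pos: [0.5805, -0.0526, 0.0547]
tool_rot: [-0.362, 0.932, 0.0, -0.001]
ft_force: [-1.2, 0.3, -0.3]
grip_width: 0.0852
```

>>> {"name": "arm_command", "arguments": {
  "translation": [
    [0,0,0],
    [0,0,0],
    [0,0,0],
    [0,0,0],
    [0,0,0]
  ],
  "turn": [0,0,0,0,0],
  "hand": [0.5,1,1,1,1]
}}

```text
clock: 4.58
eef_pos: [0.5819, -0.0527, 0.0568]
tool_rot: [-0.362, 0.932, -0.001, 0.001]
ft_force: [0.3, 0.5, -0.2]
grip_width: 0.0257
```

>>> {"name": "arm_command", "arguments": {
  "translation": [
    [0,0,0],
    [0,0,0],
    [0,0,0],
    [0,0,0],
    [0,0,0]
  ],
  "turn": [0,0,0,0,0],
  "hand": [1,1,1,1,1]
}}

```text
clock: 5.0
eef_pos: [0.5821, -0.0531, 0.0566]
tool_rot: [-0.362, 0.932, -0.001, 0.001]
ft_force: [-0.1, -1.8, 5.4]
grip_width: 0.0148
```

Run:
```python
from h import *
go([.580,-.053,.25],132.4);go([.449,.196,.25],192)
```

```text
tcp [ 0.5821 -0.0531  0.0566] yaw_y 132.42 j [-0.091  0.546 -0.056  0.967 -0.001 -0.831] F [-0.06 -1.8   5.39] w 0.0148 t 5.0
shift cm [  0.12   0.09 -19.34] turn 0.0
tcp [ 0.5821 -0.0531  0.0566] yaw_y 132.42 j [-0.091  0.546 -0.056  0.967 -0.001 -0.831] F [-0.06 -1.8   5.39] w 0.0148 t 5.0
shift cm [ -7.01  27.31 -19.41] turn -1.04
```

>>> {"name": "arm_command", "arguments": {
  "translation": [
    [0,0,-2],
    [0,0,-5],
    [0,0,-8],
    [0,0,-11.5],
    [0,0,-15]
  ],
  "turn": [0,0,0,0,0],
  "hand": [1,1,1,1,1]
}}

```text
clock: 5.42
eef_pos: [0.5794, -0.0522, 0.2051]
tool_rot: [-0.362, 0.932, 0.001, -0.002]
ft_force: [-0.0, 0.4, -2.8]
grip_width: 0.0146
```

Run:
```python
from cloud import *
go([.449,.196,.25],192)
y=np.radians(11.8);ex=np.array([np.cos(y),np.sin(y)]);ey=np.array([-ex[1],ex[0]])
O=np.array([.432,.2795])
for c in('top','side'):
    P=cloud(c,np.load(c+'0.npy'))[0];q=P[:,:2]-O;X=q@ex;Y=q@ey
    print(c,'mouth in head', ((np.array([.509,.328])-O)@ex).round(4),((np.array([.509,.328])-O)@ey).round(4))
    for x0 in np.arange(-.07,.06,.02):
        s=(X>x0)&(X<x0+.02)
        print('x',round(x0,3),[ (round(float(b),3),(lambda m:(np.median(P[m,2]).round(3) if m.sum()>2 else None))(s&(Y>b)&(Y<b+.01))) for b in np.arange(-.09,-.02,.01)])
```

```text
tcp [ 0.5794 -0.0522  0.2051] yaw_y 132.4 j [-9.000e-02  4.250e-01  1.620e-01  1.312e+00  1.000e-03 -8.300e-01] F [-0.04  0.4  -2.8 ] w 0.0146 t 5.42
shift cm [-7.09 27.14 -4.41] turn -1.04
top mouth in head 0.0853 0.0317
x -0.07 [(-0.09, np.float64(-0.001)), (-0.08, np.float64(-0.001)), (-0.07, np.float64(0.014)), (-0.06, np.float64(0.014)), (-0.05, np.float64(0.014)), (-0.04, np.float64(0.014)), (-0.03, np.float64(0.014))]
x -0.05 [(-0.09, np.float64(-0.0)), (-0.08, np.float64(0.001)), (-0.07, np.float64(0.112)), (-0.06, np.float64(0.129)), (-0.05, np.float64(0.131)), (-0.04, np.float64(0.131)), (-0.03, np.float64(0.132))]
x -0.03 [(-0.09, np.float64(0.001)), (-0.08, np.float64(0.005)), (-0.07, np.float64(0.111)), (-0.06, np.float64(0.131)), (-0.05, np.float64(0.132)), (-0.04, np.float64(0.132)), (-0.03, np.float64(0.132))]
x -0.01 [(-0.09, np.float64(0.0)), (-0.08, np.float64(0.043)), (-0.07, np.float64(0.122)), (-0.06, np.float64(0.133)), (-0.05, np.float64(0.14)), (-0.04, np.float64(0.142)), (-0.03, np.float64(0.139))]
x 0.01 [(-0.09, np.float64(0.001)), (-0.08, np.float64(0.003
[... 1131 characters left out ...]
 (-0.03, np.float64(0.133))]
x -0.01 [(-0.09, None), (-0.08, None), (-0.07, np.float64(0.129)), (-0.06, np.float64(0.132)), (-0.05, np.float64(0.14)), (-0.04, np.float64(0.144)), (-0.03, np.float64(0.141))]
x 0.01 [(-0.09, None), (-0.08, None), (-0.07, None), (-0.06, np.float64(0.149)), (-0.05, np.float64(0.152)), (-0.04, np.float64(0.156)), (-0.03, np.float64(0.153))]
x 0.03 [(-0.09, None), (-0.08, None), (-0.07, None), (-0.06, np.float64(0.146)), (-0.05, np.float64(0.162)), (-0.04, np.float64(0.167)), (-0.03, np.float64(0.163))]
x 0.05 [(-0.09, None), (-0.08, None), (-0.07, None), (-0.06, np.float64(0.159)), (-0.05, np.float64(0.17)), (-0.04, np.float64(0.174)), (-0.03, np.float64(0.171))]
```

>>> {"name": "arm_command", "arguments": {
  "translation": [
    [-0.4,2.8,-1],
    [-0.8,5.7,-2],
    [-1.3,8.6,-2],
    [-1.7,11.5,-2],
    [-2.1,14.4,-2]
  ],
  "turn": [0,0,0,0,0],
  "hand": [1,1,1,1,1]
}}

```text
clock: 5.83
eef_pos: [0.4976, 0.0689, 0.2245]
tool_rot: [-0.361, 0.932, 0.001, -0.001]
ft_force: [-0.1, 0.4, -2.6]
grip_width: 0.015
```

>>> {"name": "arm_command", "arguments": {
  "translation": [
    [-0.4,2.8,0],
    [-0.8,5.7,0],
    [-1.3,8.6,0],
    [-1.7,11.5,0],
    [-2.1,14.4,0]
  ],
  "turn": [-0.1,-0.2,-0.3,-0.4,-0.5],
  "hand": [1,1,1,1,1]
}}

```text
clock: 6.25
eef_pos: [0.4158, 0.1892, 0.2244]
tool_rot: [-0.583, 0.812, 0.001, -0.001]
ft_force: [0.7, 1.0, -2.7]
grip_width: 0.0152
```

>>> {"name": "arm_command", "arguments": {
  "translation": [
    [0,0,0],
    [0,0,0],
    [0,0,0],
    [0,0,0],
    [0,0,0]
  ],
  "turn": [-0.11,-0.22,-0.33,-0.44,-0.54],
  "hand": [1,1,1,1,1]
}}

```text
clock: 6.67
eef_pos: [0.4165, 0.1884, 0.2243]
tool_rot: [0.779, -0.627, -0.001, 0.001]
ft_force: [-0.8, -0.7, -2.7]
grip_width: 0.0148
```

>>> {"name": "arm_command", "arguments": {
  "translation": [
    [0,0,0],
    [0,0,0]
  ],
  "turn": [0,0],
  "hand": [1,1]
}}

```text
clock: 6.83
eef_pos: [0.4169, 0.1882, 0.2245]
tool_rot: [0.776, -0.63, -0.001, 0.001]
ft_force: [-0.1, -0.4, -2.4]
grip_width: 0.0152
```

Run:
```python
from h import *
p,d=cam('side','side2.png');np.save('side2.npy',d);cam('top','top2.png')
go([.4171,.1896,.145],191.8)
a=cv2.imread('pics/side2.png')[200:440,200:520];b=cv2.imread('pics/top2.png')[180:300,180:300]
cv2.imwrite('pics/crop3.png',np.hstack([cv2.resize(a,(480,360),interpolation=2),cv2.resize(b,(318,360),interpolation=2)]))
```

```text
tcp [0.4172 0.1882 0.2248] yaw_y -168.12 j [ 0.424  0.169 -0.14   1.264  0.    -1.354] F [ 0.17  0.44 -2.94] w 0.0147 t 6.93
shift cm [-0.14 -0.03  7.98] turn 0.001
```

View pics/crop3.png

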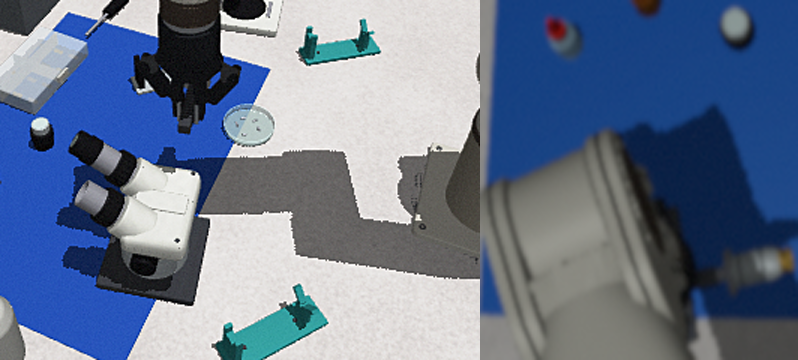

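>>> {"name": "arm_command", "arguments": {
  "translation": [
    [-0.1,0,2.5],
    [-0.1,0,5],
    [-0.1,0,7.2],
    [-0.1,0,7.8],
    [-0.1,0,7.8]
  ],
  "turn": [0,0,0,0,0],
  "hand": [1,1,1,1,1]
}}

```text
clock: 7.35
eef_pos: [0.4158, 0.1886, 0.1455]
tool_rot: [0.777, -0.63, -0.001, 0.002]
ft_force: [0.3, 0.5, -2.7]
grip_width: 0.0146
```

>>> {"name": "arm_command", "arguments": {
  "translation": [
    [0,0,0.2],
    [0,0,0.4],
    [0,0,0.6],
    [0,0,0.8],
    [0,0,0.8]
  ],
  "turn": [0,0,0,0,0],
  "hand": [1,1,1,1,1]
}}

```text
clock: 7.77
eef_pos: [0.4176, 0.1894, 0.1396]
tool_rot: [0.777, -0.629, 0.0, -0.0]
ft_force: [0.7, 0.3, -2.5]
grip_width: 0.0147
```

>>> {"name": "arm_command", "arguments": {
  "translation": [
    [0,0,0.1],
    [0,0,0.2],
    [0,0,0.3],
    [0,0,0.4],
    [0,0,0.4]
  ],
  "turn": [0,0,0,0,0],
  "hand": [1,1,1,1,1]
}}

```text
clock: 8.18
eef_pos: [0.4178, 0.1894, 0.1373]
tool_rot: [0.777, -0.629, 0.0, -0.001]
ft_force: [-2.4, -2.6, 11.2]
grip_width: 0.0149
```

>>> {"name": "arm_command", "arguments": {
  "translation": [
    [0,0,0.1],
    [0,0,0.2],
    [0,0,0.3],
    [0,0,0.4],
    [0,0,0.4]
  ],
  "turn": [0,0,0,0,0],
  "hand": [1,1,1,1,1]
}}

```text
clock: 8.6
eef_pos: [0.4179, 0.1891, 0.1355]
tool_rot: [0.777, -0.629, 0.001, -0.001]
ft_force: [-9.1, -7.3, 27.3]
grip_width: 0.0148
```

>>> {"name": "arm_command", "arguments": {
  "translation": [
    [0,0,0.1],
    [0,0,0.2],
    [0,0,0.3],
    [0,0,0.4],
    [0,0,0.4]
  ],
  "turn": [0,0,0,0,0],
  "hand": [1,1,1,1,1]
}}

```text
clock: 9.02
eef_pos: [0.418, 0.1885, 0.1319]
tool_rot: [0.777, -0.629, 0.002, -0.001]
ft_force: [-8.6, -9.7, 30.3]
grip_width: 0.0148
```

Run:
```python
from h import *
cam('top','top3.png')
print(get_obs()['ft_force'],get_obs()['ft_torque'],get_obs()['eef_pos'])
a=cv2.imread('pics/top2.png')[240:300,250:330];b=cv2.imread('pics/top3.png')[240:300,250:330]
cv2.imwrite('pics/crop4.png',np.hstack([cv2.resize(a,(400,300),interpolation=2),cv2.resize(b,(400,300),interpolation=2)]))
```

```text
[-9.48924515 -9.40796172 30.78513885] [-1.14711922  2.09317542  0.21114716] [0.41804136 0.18854915 0.13190547]
```

View pics/crop4.png

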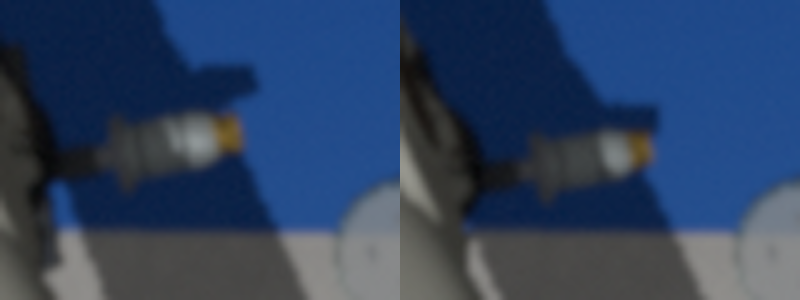

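```bash
cat >> cloud.py <<'E'
def tilt(c,gyaw,d,show=True):
    "slope of plug top (57..92 mm along axis) in the vertical plane of gauge yaw (deg)"
    o=get_obs();g=o['eef_pos'];P=cloud(c,d)[0];w=-np.array([np.cos(np.radians(gyaw)),np.sin(np.radians(gyaw))])
    q=P[:,:2]-g[:2];s=q@w;n=q@[-w[1],w[0]]
    m=(s>.03)&(s<.135)&(abs(n)<.035)&(P[:,2]>g[2]-.12)&(P[:,2]<g[2]+.04)&(P[:,2]>.03)
    for b in np.arange(.03,.135,.006):
        k=m&(s>=b)&(s<b+.006)
        if k.sum()>1: print(f'{b:.3f} n={k.sum():3d} zmax={P[k,2].max():.4f} zmed={np.median(P[k,2]):.4f} nmid={(n[k].min()+n[k].max())/2:.4f} w={np.ptp(n[k]):.3f}')
    return s[m],n[m],P[m]
E
python3 - <<'E'
from cloud import *
p,d=cam('top');tilt('top',101.8,d)
E
```

```text
0.030 n= 12 zmax=0.1430 zmed=0.1376 nmid=0.0008 w=0.015
0.036 n= 15 zmax=0.1433 zmed=0.1364 nmid=-0.0002 w=0.014
0.042 n= 11 zmax=0.1387 zmed=0.1329 nmid=0.0011 w=0.011
0.048 n= 17 zmax=0.1352 zmed=0.1308 nmid=0.0003 w=0.036
0.054 n= 31 zmax=0.1496 zmed=0.1415 nmid=-0.0004 w=0.036
0.060 n= 21 zmax=0.1470 zmed=0.1368 nmid=0.0013 w=0.025
0.066 n= 25 zmax=0.1411 zmed=0.1357 nmid=0.0002 w=0.026
0.072 n= 21 zmax=0.1399 zmed=0.1334 nmid=0.0018 w=0.025
0.078 n= 22 zmax=0.1394 zmed=0.1327 nmid=0.0008 w=0.026
0.084 n= 21 zmax=0.1376 zmed=0.1325 nmid=-0.0002 w=0.025
0.090 n= 23 zmax=0.1379 zmed=0.1311 nmid=0.0015 w=0.026
0.096 n= 20 zmax=0.1341 zmed=0.1286 nmid=0.0016 w=0.023
0.102 n= 16 zmax=0.1307 zmed=0.1246 nmid=0.0008 w=0.017
0.108 n= 15 zmax=0.1280 zmed=0.1238 nmid=0.0019 w=0.020
0.114 n=  6 zmax=0.1304 zmed=0.1225 nmid=0.0002 w=0.014
```

>>> {"name": "arm_command", "arguments": {
  "translation": [
    [0,0,0.2],
    [0,0,0.4],
    [0,0,0.6],
    [0,0,0.8],
    [0,0,0.8]
  ],
  "turn": [0,0,0,0,0],
  "hand": [1,1,1,1,1]
}}

```text
clock: 9.53
eef_pos: [0.4181, 0.1887, 0.124]
tool_rot: [0.777, -0.629, 0.002, -0.001]
ft_force: [-8.7, -10.2, 31.0]
grip_width: 0.015
```

Run:
```python
from cloud import *
print(get_obs()['ft_force'],get_obs()['eef_pos'])
p,d=cam('top');tilt('top',101.8,d)
```

```text
[ -8.68453015 -10.19709222  30.99811693] [0.41813628 0.18870822 0.12400022]
0.030 n= 15 zmax=0.1285 zmed=0.1239 nmid=-0.0003 w=0.013
0.036 n= 16 zmax=0.1279 zmed=0.1214 nmid=0.0009 w=0.017
0.042 n= 22 zmax=0.1210 zmed=0.1066 nmid=0.0001 w=0.031
0.048 n= 27 zmax=0.1236 zmed=0.1141 nmid=0.0013 w=0.040
0.054 n= 27 zmax=0.1299 zmed=0.1228 nmid=0.0012 w=0.037
0.060 n= 24 zmax=0.1244 zmed=0.1156 nmid=0.0004 w=0.026
0.066 n= 21 zmax=0.1155 zmed=0.1119 nmid=0.0008 w=0.024
0.072 n= 22 zmax=0.1169 zmed=0.1095 nmid=0.0010 w=0.026
0.078 n= 22 zmax=0.1130 zmed=0.1064 nmid=0.0004 w=0.026
0.084 n= 20 zmax=0.1093 zmed=0.1031 nmid=0.0002 w=0.023
0.090 n= 18 zmax=0.1067 zmed=0.1008 nmid=0.0007 w=0.020
0.096 n= 16 zmax=0.1009 zmed=0.0942 nmid=0.0015 w=0.018
0.102 n= 15 zmax=0.0950 zmed=0.0901 nmid=0.0012 w=0.017
0.108 n=  4 zmax=0.0931 zmed=0.0914 nmid=0.0010 w=0.009
```

>>> {"name": "arm_command", "arguments": {
  "translation": [
    [0,0,0.1],
    [0,0,0.2],
    [0,0,0.3],
    [0,0,0.4],
    [0,0,0.4]
  ],
  "turn": [0,0,0,0,0],
  "hand": [1,1,1,1,1]
}}

```text
clock: 10.0
eef_pos: [0.4185, 0.189, 0.1218]
tool_rot: [0.777, -0.629, 0.002, -0.002]
ft_force: [-13.3, -10.3, 43.5]
grip_width: 0.0146
```

Run:
```python
from cloud import *
print(get_obs()['ft_force'],get_obs()['eef_pos'])
p,d=cam('top')
s,n,P=tilt('top',101.8,d)
k=(s>.06)&(s<.088)&(abs(n)<.009);f=np.polyfit(s[k],P[k,2],1);print(np.degrees(np.arctan(f[0])),np.polyval(f,.07))
```

```text
[-13.31652813 -10.27539252  43.45440466] [0.41851344 0.18900004 0.121823  ]
0.030 n= 14 zmax=0.1277 zmed=0.1215 nmid=0.0009 w=0.016
0.036 n= 16 zmax=0.1214 zmed=0.1172 nmid=-0.0012 w=0.019
0.042 n= 26 zmax=0.1164 zmed=0.1043 nmid=0.0007 w=0.038
0.048 n= 27 zmax=0.1167 zmed=0.1116 nmid=-0.0006 w=0.036
0.054 n= 25 zmax=0.1221 zmed=0.1170 nmid=0.0008 w=0.032
0.060 n= 24 zmax=0.1221 zmed=0.1093 nmid=0.0006 w=0.025
0.066 n= 22 zmax=0.1108 zmed=0.1058 nmid=0.0008 w=0.023
0.072 n= 21 zmax=0.1092 zmed=0.1027 nmid=0.0015 w=0.026
0.078 n= 21 zmax=0.1027 zmed=0.0998 nmid=0.0006 w=0.026
0.084 n= 20 zmax=0.1027 zmed=0.0962 nmid=0.0007 w=0.023
0.090 n= 18 zmax=0.0967 zmed=0.0924 nmid=0.0014 w=0.020
0.096 n= 16 zmax=0.0906 zmed=0.0846 nmid=0.0020 w=0.019
0.102 n= 12 zmax=0.0882 zmed=0.0830 nmid=0.0012 w=0.017
-28.259735482888374 0.10689921904682509
```

>>> {"name": "arm_command", "arguments": {
  "translation": [
    [0,0,-3.5],
    [0,0,-7],
    [0,0,-10.5],
    [0,0,-14],
    [0,0,-17.5]
  ],
  "turn": [0,0,0,0,0],
  "hand": [1,1,1,1,1]
}}

```text
clock: 10.47
eef_pos: [0.4171, 0.1892, 0.2921]
tool_rot: [0.777, -0.629, 0.0, -0.0]
ft_force: [0.7, -0.3, -2.9]
grip_width: 0.0148
```

>>> {"name": "arm_command", "arguments": {
  "translation": [
    [0,0,0],
    [0,0,0],
    [0,0,0],
    [0,0,0],
    [0,0,0]
  ],
  "turn": [0.12,0.24,0.36,0.48,0.6],
  "hand": [1,1,1,1,1]
}}

```text
clock: 10.88
eef_pos: [0.4174, 0.1893, 0.2903]
tool_rot: [-0.554, 0.833, -0.0, 0.0]
ft_force: [-0.5, -0.6, -3.1]
grip_width: 0.0151
```

>>> {"name": "arm_command", "arguments": {
  "translation": [
    [0,0,0],
    [0,0,0],
    [0,0,0],
    [0,0,0],
    [0,0,0]
  ],
  "turn": [0.12,0.24,0.36,0.48,0.6],
  "hand": [1,1,1,1,1]
}}

```text
clock: 11.3
eef_pos: [0.4174, 0.1893, 0.2902]
tool_rot: [-0.283, 0.959, -0.0, -0.0]
ft_force: [0.0, -0.4, -2.4]
grip_width: 0.0147
```

Run:
```python
from cloud import *
go([.6145,.350,.29],101.8)
```

```text
tcp [0.4174 0.1893 0.2902] yaw_y 122.9 j [ 4.260e-01  1.420e-01 -1.000e-03  1.428e+00 -0.000e+00 -1.480e-01] F [ 0.03 -0.43 -2.44] w 0.0147 t 11.3
shift cm [-2.528e+01  2.790e+00  1.000e-02] turn 0.368
```

>>> {"name": "arm_command", "arguments": {
  "translation": [
    [-2.5,0.3,-1],
    [-5,0.6,-1],
    [-7.6,0.8,-1],
    [-10.1,1.1,-1],
    [-12.6,1.4,-1]
  ],
  "turn": [0,0,0,0,0],
  "hand": [1,1,1,1,1]
}}

```text
clock: 11.72
eef_pos: [0.516, 0.2708, 0.3001]
tool_rot: [-0.286, 0.958, -0.0, 0.0]
ft_force: [-0.3, 0.1, -2.8]
grip_width: 0.015
```

>>> {"name": "arm_command", "arguments": {
  "translation": [
    [-2.5,0.3,0],
    [-5,0.6,0],
    [-7.6,0.8,0],
    [-10.1,1.1,0],
    [-12.6,1.4,0]
  ],
  "turn": [0.07,0.14,0.22,0.3,0.368],
  "hand": [1,1,1,1,1]
}}

```text
clock: 12.13
eef_pos: [0.6137, 0.3516, 0.2998]
tool_rot: [-0.104, 0.995, -0.0, -0.0]
ft_force: [0.9, -0.9, -0.9]
grip_width: 0.0149
```

>>> {"name": "arm_command", "arguments": {
  "translation": [
    [0,0,0.5],
    [0,0,1],
    [0,0,1]
  ],
  "turn": [0,0,0],
  "hand": [1,1,1]
}}

```text
clock: 12.38
eef_pos: [0.6121, 0.3504, 0.2875]
tool_rot: [-0.106, 0.994, -0.001, -0.002]
ft_force: [-0.3, -0.1, -2.9]
grip_width: 0.0151
```

Run:
```python
from cloud import *
go([.6145,.350,.25],101.8)
p,d=cam('side','side3.png');np.save('side3.npy',d)
cv2.imwrite('pics/crop5.png',cv2.resize(cv2.imread('pics/side3.png')[200:380,180:380],(667,600),interpolation=2))
print(spot_point('side','foot_tip'),spot_point('side','gauge_collar'))
```

```text
tcp [0.6121 0.3504 0.2875] yaw_y 102.19 j [ 0.52   0.708  0.849  1.717 -0.     0.307] F [-0.27 -0.05 -2.86] w 0.0151 t 12.38
shift cm [-0.24 -0.08  3.75] turn 0.007
[{'location': [302.4, 247.6], 'conf': 0.5}, {'location': [367.9, 300.4], 'conf': 0.24}] [{'location': [287.4, 220.6], 'conf': 0.93}]
```

View pics/crop5.png

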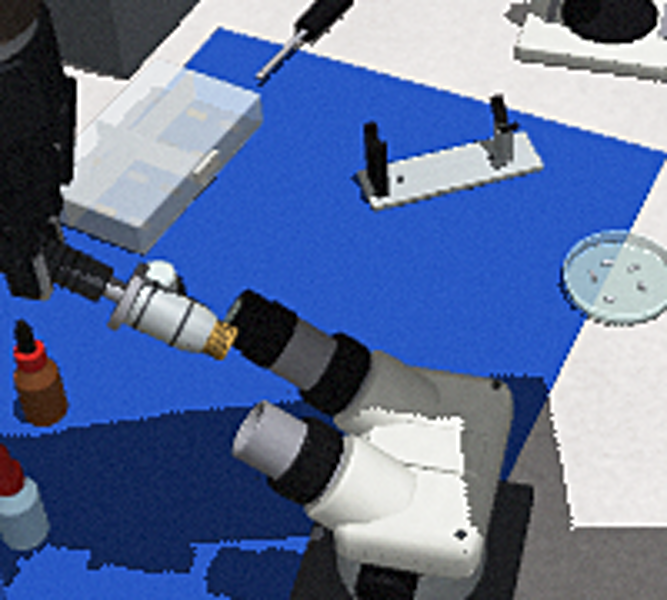

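```bash
cat >> cloud.py <<'E'
from scipy.optimize import least_squares as LS
def fitgauge(P,g0,yaw,pitch):
    "fit axis: grip point g (free across axis), yaw fixed; collar/plug/foot radii known; returns grip pt, pitch, tip t"
    def ax(y,p): return np.array([np.cos(p)*np.cos(y),np.cos(p)*np.sin(y),np.sin(p)])
    y,p=np.radians(yaw),np.radians(pitch);g=np.array(g0,float)
    for k in range(8):
        a=-ax(y,p);t=(P-g)@a;r=np.linalg.norm(P-g-np.outer(t,a),axis=1)
        lim=.02 if k<3 else .006
        m=(t>.058)&(t<.090)&(abs(r-.014)<lim/2)|(t>.10)&(t<.111)&(abs(r-.010)<lim/3)|(t>.05)&(t<.054)&(abs(r-.02)<lim/4)
        Q=P[m];rr=np.where(t[m]<.056,.02,np.where(t[m]<.095,.014,.010))
        n1=np.array([-np.sin(y),np.cos(y),0]);n2=np.cross(-a,n1)
        def f(v):
            A=-ax(y+v[3],p+v[2]);q=Q-(g+v[0]*n1+v[1]*n2);return np.r_[np.linalg.norm(q-np.outer(q@A,A),axis=1)-rr,0.02*v[3]]
        v=LS(f,[0,0,0,0],loss='soft_l1',f_scale=.002).x
        g=g+v[0]*n1+v[1]*n2;p+=v[2];y+=v[3]
    a=-ax(y,p);t=(P-g)@a;r=np.linalg.norm(P-g-np.outer(t,a),axis=1)
    h=lambda lo,hi,e: dict(zip((e[:-1]*1000).round(1).tolist(),np.histogram(t[(r>lo)&(r<hi)],e)[0].tolist()))
    print('grip',g.round(4),'yaw',np.degrees(y).round(2),'pitch',np.degrees(p).round(2),'n',m.sum())
    print('collar',h(.0165,.0235,np.arange(.04,.066,.002)));print('tip',h(0,.0125,np.arange(.1,.126,.002)))
    return g,np.degrees(y),np.degrees(p)
E
python3 - <<'E'
from cloud import *
P=cloud('side',np.load('side3.npy'))[0];T=get_obs()['eef_pos']
for y in(12.2,):
    g,_,_=fitgauge(P,T+[0,0,.005],y,29);print('grip-TCP',(g-T).round(4))
E
```

```text
grip [0.6133 0.3497 0.2946] yaw 11.79 pitch 26.8 n 318
collar {40.0: 0, 42.0: 0, 44.0: 0, 46.0: 0, 48.0: 0, 50.0: 0, 52.0: 9, 54.0: 28, 56.0: 21, 58.0: 19, 60.0: 0, 62.0: 1}
tip {100.0: 10, 102.0: 13, 104.0: 10, 106.0: 12, 108.0: 13, 110.0: 12, 112.0: 12, 114.0: 10, 116.0: 9, 118.0: 0, 120.0: 0, 122.0: 0}
grip-TCP [ 0.0013 -0.0004  0.003 ]
```

Run:
```python
from cloud import *
go([.6186,.3527,.2291]);go([.5849,.3456,.2051]);go([.5779,.3441,.2175])
```

```text
tcp [0.6121 0.3501 0.2917] yaw_y 102.16 j [ 0.52   0.703  0.851  1.718 -0.     0.307] F [ 0.17 -0.63 -1.5 ] w 0.0146 t 12.53
shift cm [-0.69  0.11  6.26] turn 0.0
tcp [0.6121 0.3501 0.2917] yaw_y 102.16 j [ 0.52   0.703  0.851  1.718 -0.     0.307] F [ 0.17 -0.63 -1.5 ] w 0.0146 t 12.53
shift cm [2.76 0.13 8.66] turn 0.0
tcp [0.6121 0.3501 0.2917] yaw_y 102.16 j [ 0.52   0.703  0.851  1.718 -0.     0.307] F [ 0.17 -0.63 -1.5 ] w 0.0146 t 12.53
shift cm [3.47 0.13 7.42] turn 0.0
```

>>> {"name": "arm_command", "arguments": {
  "translation": [
    [-0.2,0.1,1.5],
    [-0.4,0.1,3],
    [-0.7,0.1,4.5],
    [-0.7,0.1,6.0],
    [-0.7,0.1,6.0]
  ],
  "turn": [0,0,0,0,0],
  "hand": [1,1,1,1,1]
}}

```text
clock: 12.95
eef_pos: [0.6178, 0.352, 0.2284]
tool_rot: [-0.106, 0.994, -0.001, -0.002]
ft_force: [0.7, -0.0, -4.7]
grip_width: 0.0149
```

>>> {"name": "arm_command", "arguments": {
  "translation": [
    [0,0,0],
    [0,0,0],
    [0,0,0]
  ],
  "turn": [0,0,0],
  "hand": [1,1,1]
}}

```text
clock: 13.2
eef_pos: [0.6199, 0.3535, 0.2329]
tool_rot: [-0.106, 0.994, 0.001, 0.002]
ft_force: [0.2, 0.4, -1.5]
grip_width: 0.0148
```

Run:
```python
from cloud import *
T=get_obs()['eef_pos'];print(T.round(4))
p,d=cam('side','side4.png');np.save('side4.npy',d);P=cloud('side',d)[0]
g,y,pt=fitgauge(P,T+[0,0,.005],11.8,28);print('grip-TCP',(g-T).round(4))
p=np.radians(pt);yy=np.radians(y);A=np.array([np.cos(p)*np.cos(yy),np.cos(p)*np.sin(yy),np.sin(p)])
M=np.array([.5086,.329,.17]);t=np.radians(11.9)
a=np.array([np.cos(.6109)*np.cos(t),np.cos(.6109)*np.sin(t),np.sin(.6109)]);l=np.array([-np.sin(t),np.cos(t),0]);n=np.cross(a,l)
tip=g-.118*A;print('tip',tip.round(4),'rel along,lat,n',[(float((tip-M)@v)*1000).__round__(1) for v in(a,l,n)])
cv2.imwrite('pics/crop6.png',cv2.resize(cv2.imread('pics/side4.png')[270:360,180:300],(800,600),interpolation=2))
```

```text
[0.6199 0.3535 0.2329]
grip [0.6198 0.3524 0.2385] yaw 11.58 pitch 26.79 n 315
collar {40.0: 0, 42.0: 0, 44.0: 0, 46.0: 0, 48.0: 0, 50.0: 12, 52.0: 20, 54.0: 27, 56.0: 15, 58.0: 1, 60.0: 1, 62.0: 1}
tip {100.0: 9, 102.0: 11, 104.0: 13, 106.0: 10, 108.0: 12, 110.0: 10, 112.0: 12, 114.0: 8, 116.0: 0, 118.0: 0, 120.0: 0, 122.0: 0}
grip-TCP [-0.0001 -0.0011  0.0056]
tip [0.5166 0.3313 0.1854] rel along,lat,n [15.6, 0.6, 7.8]
```

View pics/crop6.png

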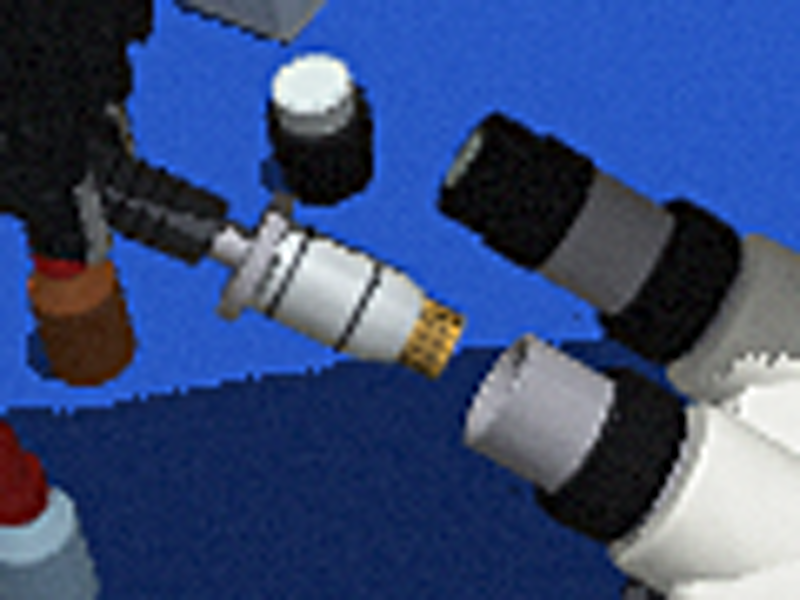

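>>> {"name": "arm_command", "arguments": {
  "translation": [
    [0.1,0,0.3],
    [0.2,0,0.6],
    [0.3,0,0.9],
    [0.42,0,1.14],
    [0.42,0,1.14]
  ],
  "turn": [0,0,0,0,0],
  "hand": [1,1,1,1,1]
}}

```text
clock: 13.67
eef_pos: [0.6147, 0.3522, 0.2178]
tool_rot: [-0.106, 0.994, -0.0, -0.001]
ft_force: [-0.2, 0.1, -2.5]
grip_width: 0.0147
```

>>> {"name": "arm_command", "arguments": {
  "translation": [
    [0.4,0,0.28],
    [0.8,0,0.56],
    [1.2,0,0.84],
    [1.64,0,1.15],
    [1.64,0,1.15]
  ],
  "turn": [0,0,0,0,0],
  "hand": [1,1,1,1,1]
}}

```text
clock: 14.08
eef_pos: [0.598, 0.3487, 0.2067]
tool_rot: [-0.106, 0.994, -0.0, -0.001]
ft_force: [-0.5, -0.2, -2.7]
grip_width: 0.0151
```

```bash
cat > chk.py <<'E'
from cloud import *
import sys
T=get_obs()['eef_pos'];print(T.round(4),get_obs()['ft_force'].round(1))
p,d=cam('side',sys.argv[1]+'.png');P=cloud('side',d)[0]
g,y,pt=fitgauge(P,T+[0,-.001,.0056],11.8,float(sys.argv[2]));print('grip-TCP',(g-T).round(4))
p=np.radians(pt);yy=np.radians(y);A=np.array([np.cos(p)*np.cos(yy),np.cos(p)*np.sin(yy),np.sin(p)])
M=np.array([.5086,.329,.17]);t=np.radians(11.9)
a=np.array([np.cos(.6109)*np.cos(t),np.cos(.6109)*np.sin(t),np.sin(.6109)]);l=np.array([-np.sin(t),np.cos(t),0]);n=np.cross(a,l)
for nm,q in(('tip',g-.116*A),('collar',g-.057*A),('TCP',T)):print(nm,q.round(4),'rel along,lat,n',[(float((q-M)@v)*1000).__round__(1) for v in(a,l,n)])
E
python3 chk.py side5 27
```

```text
[0.598  0.3487 0.2067] [-0.5 -0.2 -2.7]
grip [0.5979 0.347  0.2131] yaw 11.0 pitch 26.88 n 281
collar {40.0: 0, 42.0: 0, 44.0: 0, 46.0: 0, 48.0: 0, 50.0: 4, 52.0: 24, 54.0: 22, 56.0: 19, 58.0: 2, 60.0: 1, 62.0: 1}
tip {100.0: 11, 102.0: 10, 104.0: 6, 106.0: 0, 108.0: 0, 110.0: 0, 112.0: 0, 114.0: 0, 116.0: 0, 118.0: 0, 120.0: 0, 122.0: 0}
grip-TCP [-0.0001 -0.0017  0.0064]
tip [0.4963 0.3272 0.1606] rel along,lat,n [-15.5, 0.8, -0.6]
collar [0.548  0.3373 0.1873] rel along,lat,n [42.9, -0.0, -8.9]
TCP [0.598  0.3487 0.2067] rel along,lat,n [96.0, 0.8, -22.4]
```

>>> {"name": "arm_command", "arguments": {
  "translation": [
    [0.33,0,0.05],
    [0.66,0,0.1],
    [1.0,0,0.15],
    [1.33,0,0.2],
    [1.33,0,0.2]
  ],
  "turn": [0,0,0,0,0],
  "hand": [1,1,1,1,1]
}}

```text
clock: 14.55
eef_pos: [0.5861, 0.3459, 0.2053]
tool_rot: [-0.106, 0.994, -0.0, 0.0]
ft_force: [1.1, -0.6, -4.0]
grip_width: 0.0151
```

```bash
python3 chk.py side6 28
```

```text
[0.5861 0.3459 0.2053] [ 1.1 -0.6 -4. ]
grip [0.5883 0.3423 0.208 ] yaw 9.05 pitch 23.79 n 259
collar {40.0: 0, 42.0: 0, 44.0: 0, 46.0: 0, 48.0: 0, 50.0: 1, 52.0: 17, 54.0: 19, 56.0: 22, 58.0: 10, 60.0: 0, 62.0: 0}
tip {100.0: 0, 102.0: 5, 104.0: 7, 106.0: 8, 108.0: 6, 110.0: 7, 112.0: 7, 114.0: 6, 116.0: 10, 118.0: 11, 120.0: 12, 122.0: 4}
grip-TCP [ 0.0023 -0.0036  0.0027]
tip [0.4835 0.3256 0.1612] rel along,lat,n [-25.7, 1.8, 7.3]
collar [0.5368 0.3341 0.185 ] rel along,lat,n [32.1, -0.9, -4.1]
TCP [0.5861 0.3459 0.2053] rel along,lat,n [85.2, 0.5, -16.6]
```

>>> {"name": "arm_command", "arguments": {
  "translation": [
    [0.28,0,-0.05],
    [0.56,0,-0.1],
    [0.84,0,-0.15],
    [1.12,0,-0.2],
    [1.12,0,-0.2]
  ],
  "turn": [0,0,0,0,0],
  "hand": [1,1,1,1,1]
}}

```text
clock: 15.02
eef_pos: [0.5788, 0.344, 0.2086]
tool_rot: [-0.105, 0.994, 0.0, 0.004]
ft_force: [8.6, -0.2, -5.6]
grip_width: 0.015
```

```bash
python3 - <<'E'
s=open('chk.py').read()
i=s.index('M=np');j=s.index('for nm')
s=s[:i]+s[j:]
s=s.replace("g,y,pt=","M=np.array([.5086,.329,.17]);t=np.radians(11.9)\na=np.array([np.cos(.6109)*np.cos(t),np.cos(.6109)*np.sin(t),np.sin(.6109)]);l=np.array([-np.sin(t),np.cos(t),0]);n=np.cross(a,l)\nP=P[(P-M)@a>.003]\ng,y,pt=")
open('chk.py','w').write(s)
E
python3 chk.py side7 31
```

```text
[0.5788 0.344  0.2086] [ 8.6 -0.2 -5.6]
grip [0.577  0.3445 0.2165] yaw 13.38 pitch 33.29 n 209
collar {40.0: 0, 42.0: 0, 44.0: 0, 46.0: 0, 48.0: 0, 50.0: 30, 52.0: 18, 54.0: 24, 56.0: 5, 58.0: 0, 60.0: 0, 62.0: 2}
tip {100.0: 0, 102.0: 0, 104.0: 0, 106.0: 0, 108.0: 0, 110.0: 0, 112.0: 0, 114.0: 0, 116.0: 0, 118.0: 0, 120.0: 0, 122.0: 0}
grip-TCP [-0.0018  0.0005  0.008 ]
tip [0.4826 0.322  0.1528] rel along,lat,n [-31.8, -1.5, 1.3]
collar [0.5306 0.3334 0.1852] rel along,lat,n [27.1, -0.2, -0.4]
TCP [0.5788 0.344  0.2086] rel along,lat,n [80.9, 0.2, -9.6]
```

>>> {"name": "arm_command", "arguments": {
  "translation": [
    [0.4,0,0.28],
    [0.8,0,0.56],
    [1.2,0,0.84],
    [1.64,0,1.15],
    [1.64,0,1.15]
  ],
  "turn": [0,0,0,0,0],
  "hand": [1,1,1,1,1]
}}

```text
clock: 15.48
eef_pos: [0.5614, 0.3403, 0.196]
tool_rot: [-0.105, 0.994, -0.0, 0.003]
ft_force: [5.8, -0.1, -6.8]
grip_width: 0.0149
```

```bash
python3 chk.py side8 34; python3 -c "
from h import *
go([.55,.337,.19])"
```

```text
[0.5614 0.3403 0.196 ] [ 5.8 -0.1 -6.8]
grip [0.6375 0.3444 0.0897] yaw 6.47 pitch -31.09 n 0
collar {40.0: 0, 42.0: 0, 44.0: 0, 46.0: 0, 48.0: 0, 50.0: 0, 52.0: 0, 54.0: 0, 56.0: 0, 58.0: 0, 60.0: 0, 62.0: 0}
tip {100.0: 0, 102.0: 0, 104.0: 0, 106.0: 0, 108.0: 0, 110.0: 0, 112.0: 0, 114.0: 0, 116.0: 0, 118.0: 0, 120.0: 0, 122.0: 0}
grip-TCP [ 0.076   0.0041 -0.1063]
tip [0.5388 0.3332 0.1496] rel along,lat,n [13.2, -2.1, -34.2]
collar [0.589  0.3389 0.1191] rel along,lat,n [36.9, -6.8, -88.0]
TCP [0.5614 0.3403 0.196 ] rel along,lat,n [59.2, 0.2, -9.7]
tcp [0.5614 0.3403 0.196 ] yaw_y 102.12 j [ 0.546  0.577  0.384  1.374 -0.002  0.334] F [ 6.52  0.27 -6.14] w 0.0151 t 15.53
shift cm [ 1.19 -0.08  0.59] turn 0.0
```

>>> {"name": "arm_command", "arguments": {
  "translation": [
    [0.12,0,0.08],
    [0.25,0,0.16],
    [0.37,0,0.24],
    [0.5,0,0.3],
    [0.5,0,0.3]
  ],
  "turn": [0,0,0,0,0],
  "hand": [1,1,1,1,1]
}}

```text
clock: 15.95
eef_pos: [0.5594, 0.3399, 0.195]
tool_rot: [-0.105, 0.994, 0.001, 0.006]
ft_force: [10.5, 0.5, -3.4]
grip_width: 0.0148
```

>>> {"name": "arm_command", "arguments": {
  "translation": [
    [0.05,0,0.04],
    [0.1,0,0.07],
    [0.15,0,0.1],
    [0.2,0,0.14],
    [0.2,0,0.14]
  ],
  "turn": [0,0,0,0,0],
  "hand": [1,1,1,1,1]
}}

```text
clock: 16.37
eef_pos: [0.5579, 0.3395, 0.194]
tool_rot: [-0.105, 0.994, 0.001, 0.006]
ft_force: [11.3, 0.0, -3.3]
grip_width: 0.0149
```

Run:
```python
from cloud import *
T=get_obs()['eef_pos'];F=get_obs()['ft_force'];M=np.array([.5086,.329,.17]);t=np.radians(11.9)
a=np.array([np.cos(.6109)*np.cos(t),np.cos(.6109)*np.sin(t),np.sin(.6109)]);l=np.array([-np.sin(t),np.cos(t),0]);n=np.cross(a,l)
print([round(float((T-M)@v)*1000,1) for v in(a,l,n)],[round(float(F@v),1) for v in(a,l,n)])
cam('side','side9.png')
cv2.imwrite('pics/crop7.png',cv2.resize(cv2.imread('pics/side9.png')[280:350,190:283],(798,600),interpolation=2))
```

```text
[55.0, 0.1, -9.3] [7.1, -2.3, -9.1]
```

View pics/crop7.png

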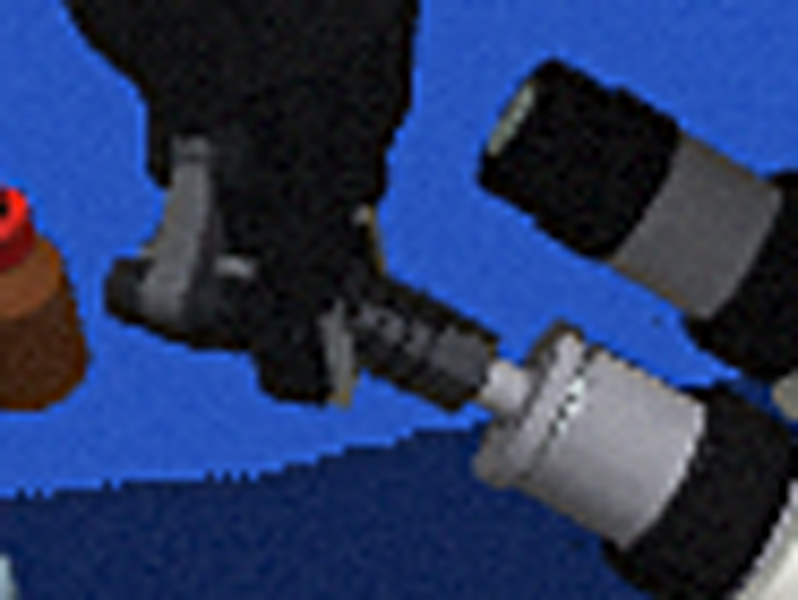

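>>> {"name": "arm_command", "arguments": {
  "translation": [
    [0.06,0,0.04],
    [0.12,0,0.09],
    [0.18,0,0.13],
    [0.25,0,0.17],
    [0.25,0,0.17]
  ],
  "turn": [0,0,0,0,0],
  "hand": [1,1,1,1,1]
}}

```text
clock: 16.83
eef_pos: [0.5562, 0.3392, 0.193]
tool_rot: [-0.105, 0.994, 0.001, 0.008]
ft_force: [13.6, 0.3, -1.6]
grip_width: 0.0151
```

>>> {"name": "arm_command", "arguments": {
  "translation": [
    [0.06,0,0.04],
    [0.12,0,0.09],
    [0.18,0,0.13],
    [0.25,0,0.17],
    [0.25,0,0.17]
  ],
  "turn": [0,0,0,0,0],
  "hand": [1,1,1,1,1]
}}

```text
clock: 17.25
eef_pos: [0.5559, 0.3391, 0.1931]
tool_rot: [-0.105, 0.994, 0.002, 0.01]
ft_force: [15.8, 0.5, 2.0]
grip_width: 0.0148
```

```bash
cat > f.py <<'E'
from cloud import *
T=get_obs()['eef_pos'];F=get_obs()['ft_force'];M=np.array([.5086,.329,.17]);t=np.radians(11.9)
a=np.array([np.cos(.6109)*np.cos(t),np.cos(.6109)*np.sin(t),np.sin(.6109)]);l=np.array([-np.sin(t),np.cos(t),0]);n=np.cross(a,l)
print('TCP along,lat,n',[round(float((T-M)@v)*1000,1) for v in(a,l,n)],'F',[round(float(F@v),1) for v in(a,l,n)])
E
python3 f.py
```

```text
TCP along,lat,n [52.9, 0.2, -8.8] F [13.9, -2.7, -7.3]
```

>>> {"name": "arm_command", "arguments": {
  "translation": [
    [0.12,0,0.08],
    [0.25,0,0.16],
    [0.4,0,0.26],
    [0.5,0,0.34],
    [0.5,0,0.34]
  ],
  "turn": [0,0,0,0,0],
  "hand": [1,1,1,1,1]
}}

```text
clock: 17.67
eef_pos: [0.5555, 0.339, 0.1935]
tool_rot: [-0.104, 0.994, 0.003, 0.016]
ft_force: [22.8, 0.6, 8.7]
grip_width: 0.0145
```

```bash
python3 f.py
python3 - <<'E'
from cloud import *
cam('side','side10.png')
cv2.imwrite('pics/crop8.png',np.hstack([cv2.resize(cv2.imread(f'pics/side{k}.png')[310:350,240:280],(400,400),interpolation=2) for k in(9,10)]))
E
```

```text
TCP along,lat,n [52.7, 0.1, -8.2] F [23.4, -4.1, -5.8]
```

View pics/crop8.png

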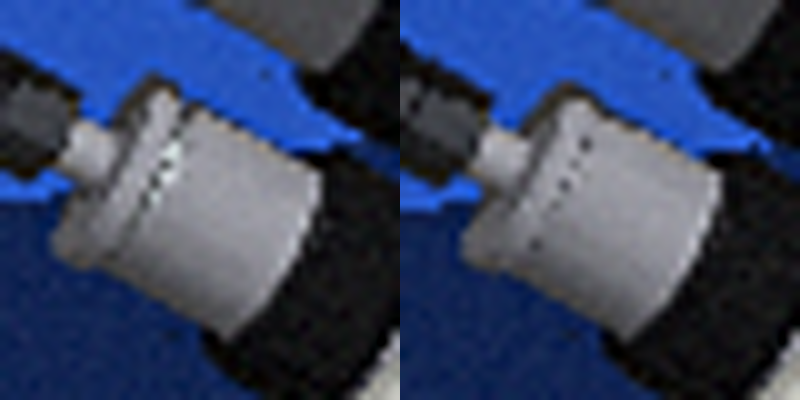

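>>> {"name": "arm_command", "arguments": {
  "translation": [
    [-0.4,0,-0.28],
    [-0.8,0,-0.56],
    [-1.2,0,-0.84],
    [-1.64,0,-1.15],
    [-2.0,0,-1.4]
  ],
  "turn": [0,0,0,0,0],
  "hand": [1,1,1,1,1]
}}

```text
clock: 18.13
eef_pos: [0.5613, 0.3403, 0.1965]
tool_rot: [-0.106, 0.994, -0.001, -0.002]
ft_force: [-0.0, -1.4, -11.9]
grip_width: 0.015
```

```bash
python3 f.py
```

```text
TCP along,lat,n [59.3, 0.2, -9.2] F [-7.1, -1.3, -9.5]
```

>>> {"name": "arm_command", "arguments": {
  "translation": [
    [-0.4,0,-0.28],
    [-0.8,0,-0.56],
    [-1.2,0,-0.84],
    [-1.64,0,-1.15],
    [-2.0,0,-1.4]
  ],
  "turn": [0,0,0,0,0],
  "hand": [1,1,1,1,1]
}}

```text
clock: 18.55
eef_pos: [0.5822, 0.345, 0.2124]
tool_rot: [-0.106, 0.994, -0.001, -0.0]
ft_force: [1.2, -2.8, -13.8]
grip_width: 0.0149
```

```bash
python3 f.py
```

```text
TCP along,lat,n [86.0, 0.4, -8.5] F [-7.4, -3.0, -11.6]
```

>>> {"name": "arm_command", "arguments": {
  "translation": [
    [-0.3,0,0.05],
    [-0.6,0,-0.1],
    [-1.0,0,-0.35],
    [-1.4,0,-0.6],
    [-1.81,0,-0.9]
  ],
  "turn": [0,0,0,0,0],
  "hand": [1,1,1,1,1]
}}

```text
clock: 18.97
eef_pos: [0.6001, 0.3498, 0.2236]
tool_rot: [-0.106, 0.994, 0.001, 0.001]
ft_force: [0.8, -0.1, -1.8]
grip_width: 0.0145
```

```bash
python3 f.py; python3 chk.py side11 33
```

```text
TCP along,lat,n [107.6, 1.5, -9.9] F [-0.4, -0.3, -2.0]
[0.6001 0.3498 0.2236] [ 0.8 -0.1 -1.8]
grip [0.5998 0.3492 0.2296] yaw 11.99 pitch 31.12 n 307
collar {40.0: 0, 42.0: 0, 44.0: 0, 46.0: 0, 48.0: 0, 50.0: 17, 52.0: 19, 54.0: 28, 56.0: 9, 58.0: 0, 60.0: 0, 62.0: 1}
tip {100.0: 10, 102.0: 9, 104.0: 10, 106.0: 12, 108.0: 0, 110.0: 0, 112.0: 0, 114.0: 0, 116.0: 0, 118.0: 0, 120.0: 0, 122.0: 0}
grip-TCP [-0.0003 -0.0006  0.0059]
tip [0.5027 0.3286 0.1696] rel along,lat,n [-5.0, 0.8, 3.0]
collar [0.5521 0.3391 0.2001] rel along,lat,n [53.8, 0.9, -0.9]
TCP [0.6001 0.3498 0.2236] rel along,lat,n [107.6, 1.5, -9.9]
```

>>> {"name": "arm_command", "arguments": {
  "translation": [
    [-0.4,0,-0.28],
    [-0.8,0,-0.56],
    [-1.2,0,-0.84],
    [-1.64,0,-1.15],
    [-2.0,0,-1.5]
  ],
  "turn": [0,0,0,0,0],
  "hand": [1,1,1,1,1]
}}

```text
clock: 19.43
eef_pos: [0.6195, 0.3534, 0.2368]
tool_rot: [-0.106, 0.994, 0.0, -0.0]
ft_force: [0.6, 0.3, -2.6]
grip_width: 0.0149
```

>>> {"name": "arm_command", "arguments": {
  "translation": [
    [0,0,-1],
    [0,0,-2.5],
    [0,0,-4],
    [0,0,-5],
    [0,0,-5]
  ],
  "turn": [0,0,0,0,0],
  "hand": [1,1,1,1,1]
}}

```text
clock: 19.85
eef_pos: [0.6202, 0.3538, 0.2899]
tool_rot: [-0.106, 0.994, 0.001, 0.002]
ft_force: [0.3, -0.6, -1.8]
grip_width: 0.0146
```

```bash
python3 f.py; python3 chk.py side12 31; python3 -c "
from h import *
go([.5732,-.0612,.28],132.4)"
```

```text
TCP along,lat,n [162.4, 1.3, 32.7] F [-0.9, -0.7, -1.6]
[0.6202 0.3538 0.2899] [ 0.3 -0.6 -1.8]
grip [0.6199 0.353  0.296 ] yaw 11.73 pitch 31.2 n 349
collar {40.0: 0, 42.0: 0, 44.0: 0, 46.0: 0, 48.0: 0, 50.0: 15, 52.0: 26, 54.0: 28, 56.0: 13, 58.0: 1, 60.0: 0, 62.0: 0}
tip {100.0: 9, 102.0: 13, 104.0: 12, 106.0: 12, 108.0: 1, 110.0: 0, 112.0: 0, 114.0: 0, 116.0: 0, 118.0: 0, 120.0: 0, 122.0: 0}
grip-TCP [-0.0003 -0.0008  0.006 ]
tip [0.5227 0.3329 0.2359] rel along,lat,n [49.7, 0.9, 45.6]
collar [0.5721 0.3431 0.2664] rel along,lat,n [108.6, 0.7, 41.7]
TCP [0.6202 0.3538 0.2899] rel along,lat,n [162.4, 1.3, 32.7]
tcp [0.6199 0.3537 0.2883] yaw_y 102.15 j [0.518 0.725 0.882 1.725 0.    0.306] F [ 0.31 -0.11 -2.89] w 0.015 t 19.9
shift cm [ 13.31 -39.57   0.74] turn -0.528
```

>>> {"name": "arm_command", "arguments": {
  "translation": [
    [0.5,0,-1],
    [1.2,-2.6,-2],
    [2.3,-6.1,-2],
    [3.4,-9.7,-2],
    [4.4,-13.2,-2]
  ],
  "turn": [0,0,0,0,0],
  "hand": [1,1,1,1,1]
}}

```text
clock: 20.32
eef_pos: [0.6027, 0.2137, 0.3063]
tool_rot: [-0.107, 0.994, -0.0, -0.001]
ft_force: [0.7, -0.6, -2.4]
grip_width: 0.0148
```

>>> {"name": "arm_command", "arguments": {
  "translation": [
    [0.9,-2.7,0],
    [1.8,-5.3,0],
    [2.7,-7.9,0],
    [3.6,-10.6,0],
    [4.4,-13.2,0]
  ],
  "turn": [0,0,0,0,0],
  "hand": [1,1,1,1,1]
}}

```text
clock: 20.73
eef_pos: [0.5874, 0.0752, 0.3064]
tool_rot: [-0.106, 0.994, 0.0, -0.001]
ft_force: [0.8, -0.6, -2.8]
grip_width: 0.0152
```

>>> {"name": "arm_command", "arguments": {
  "translation": [
    [0.9,-2.7,0],
    [1.8,-5.3,0],
    [2.7,-7.9,0],
    [3.6,-10.6,0],
    [4.4,-13.2,0]
  ],
  "turn": [-0.1,-0.21,-0.32,-0.42,-0.53],
  "hand": [1,1,1,1,1]
}}

```text
clock: 21.15
eef_pos: [0.5722, -0.0628, 0.3064]
tool_rot: [-0.365, 0.931, 0.0, -0.001]
ft_force: [0.9, 0.8, -0.9]
grip_width: 0.015
```

>>> {"name": "arm_command", "arguments": {
  "translation": [
    [0,0,3],
    [0,0,6],
    [0,0,9],
    [0,0,12],
    [0,0,12]
  ],
  "turn": [0,0,0,0,0],
  "hand": [1,1,1,1,1]
}}

```text
clock: 21.57
eef_pos: [0.568, -0.0611, 0.1795]
tool_rot: [-0.362, 0.932, 0.003, -0.006]
ft_force: [-2.0, 0.3, -4.7]
grip_width: 0.0147
```

>>> {"name": "arm_command", "arguments": {
  "translation": [
    [0,0,0],
    [0,0,0]
  ],
  "turn": [0,0],
  "hand": [1,1]
}}

```text
clock: 21.73
eef_pos: [0.5742, -0.0616, 0.1884]
tool_rot: [-0.363, 0.932, -0.0, 0.001]
ft_force: [0.2, 0.8, -1.7]
grip_width: 0.0149
```

```bash
python3 -c "
from cloud import *
go([.5732,-.0612,.10],132.4)
T=get_obs()['eef_pos'];p,d=cam('side','side13.png');P=cloud('side',d)[0]
g,y,pt=fitgauge(P,T+[0,-.001,.006],42.4,31);print((g-T).round(4))
k=P[box(P,[.45,-.2,.03],[.65,0,.09])];print(len(k),k.min(0),k.max(0))
w=np.array([.738,.675]);s=(k[:,:2]-[.5821,-.0531])@w;print(np.histogram(s,np.arange(-.12,.06,.01)))
for b in np.arange(-.1,.06,.01):
  m=(s>b)&(s<b+.01);print(round(b,3),m.sum(),k[m,2].max().round(3) if m.any() else '')
"
```

```text
tcp [ 0.5742 -0.0616  0.1884] yaw_y 132.53 j [-0.107  0.421  0.111  1.259  0.    -0.849] F [ 0.18  0.8  -1.71] w 0.0149 t 21.73
shift cm [0.06 0.1  8.84] turn 0.002
grip [ 0.574  -0.0631  0.1952] yaw 41.96 pitch 31.63 n 117
collar {40.0: 0, 42.0: 0, 44.0: 0, 46.0: 0, 48.0: 9, 50.0: 22, 52.0: 7, 54.0: 11, 56.0: 5, 58.0: 0, 60.0: 1, 62.0: 1}
tip {100.0: 2, 102.0: 2, 104.0: 4, 106.0: 2, 108.0: 1, 110.0: 0, 112.0: 0, 114.0: 0, 116.0: 0, 118.0: 0, 120.0: 0, 122.0: 0}
[-0.0002 -0.0015  0.0068]
149 [ 0.50636684 -0.12445037  0.03058209] [ 0.61993115 -0.01529352  0.06511045]
(array([ 0,  0,  0, 17, 49,  0,  0,  0,  0,  0,  0,  0,  0,  0, 19, 64,  0]), array([-1.20000000e-01, -1.10000000e-01, -1.00000000e-01, -9.00000000e-02,
       -8.00000000e-02, -7.00000000e-02, -6.00000000e-02, -5.00000000e-02,
       -4.00000000e-02, -3.00000000e-02, -2.00000000e-02, -1.00000000e-02,
       -5.55111512e-17,  1.00000000e-02,  2.00000000e-02,  3.00000000e-02,
        4.00000000e-02,  5.00000000e-02]))
-0.1 0 
-0.09 17 0.058
-0.08 49 0.06
-0.07 0 
-0.06 0 
-0.05 0 
-0.04 0 
-0.03 0 
-0.02 0 
-0.01 0 
-0.0 0 
0.01 0 
0.02 19 0.065
0.03 64 0.065
0.04 0 
0.05 0
```

>>> {"name": "arm_command", "arguments": {
  "translation": [
    [0.6,0.1,2.5],
    [1.14,0.1,5],
    [1.14,0.1,7.5],
    [1.14,0.1,8.8],
    [1.14,0.1,8.8]
  ],
  "turn": [0,0,0,0,0],
  "hand": [1,1,1,1,1]
}}

```text
clock: 22.2
eef_pos: [0.5636, -0.0685, 0.0977]
tool_rot: [-0.363, 0.932, 0.001, -0.001]
ft_force: [-0.4, -1.1, -2.5]
grip_width: 0.0149
```

>>> {"name": "arm_command", "arguments": {
  "translation": [
    [0,0,0.3],
    [0,0,0.65],
    [-0.3,0,1.1],
    [-0.6,0,1.5],
    [-0.93,0,1.93]
  ],
  "turn": [0,0,0,0,0],
  "hand": [1,1,1,1,1]
}}

```text
clock: 22.62
eef_pos: [0.5725, -0.0635, 0.0822]
tool_rot: [-0.362, 0.932, -0.002, 0.001]
ft_force: [-2.3, -2.5, 7.3]
grip_width: 0.0148
```

```bash
cat > lv.py <<'E'
from cloud import *
go([.5791,-.0558,.057],132.5)
T=get_obs()['eef_pos'];p,d=cam('side');P=cloud('side',d)[0]
g,y,pt=fitgauge(P,T+[0,-.001,.006],42.4,float(__import__('sys').argv[1]));print((g-T).round(4))
E
python3 lv.py 22
```

```text
tcp [ 0.5725 -0.0635  0.0822] yaw_y 132.49 j [-0.109  0.503 -0.053  1.011 -0.003 -0.85 ] F [-2.3  -2.45  7.33] w 0.0148 t 22.62
shift cm [-1.    0.13  2.52] turn -0.0
grip [ 0.5712 -0.0642  0.0902] yaw 42.72 pitch 24.54 n 99
collar {40.0: 0, 42.0: 0, 44.0: 0, 46.0: 0, 48.0: 4, 50.0: 13, 52.0: 12, 54.0: 10, 56.0: 3, 58.0: 0, 60.0: 2, 62.0: 0}
tip {100.0: 4, 102.0: 2, 104.0: 8, 106.0: 1, 108.0: 0, 110.0: 0, 112.0: 0, 114.0: 0, 116.0: 0, 118.0: 0, 120.0: 0, 122.0: 0}
[-0.0013 -0.0007  0.008 ]
```

Levelling works as planned; continue down and back.

>>> {"name": "arm_command", "arguments": {
  "translation": [
    [-0.12,0,0.3],
    [-0.25,0,0.6],
    [-0.38,0,0.9],
    [-0.5,0,1.2],
    [-0.6,0,1.4]
  ],
  "turn": [0,0,0,0,0],
  "hand": [1,1,1,1,1]
}}

```text
clock: 23.08
eef_pos: [0.5774, -0.0591, 0.0682]
tool_rot: [-0.363, 0.932, -0.002, 0.001]
ft_force: [-1.5, -1.8, 9.0]
grip_width: 0.0149
```

>>> {"name": "arm_command", "arguments": {
  "translation": [
    [-0.1,0,0.2],
    [-0.2,0,0.4],
    [-0.3,0,0.6],
    [-0.37,0,0.8],
    [-0.37,0,0.8]
  ],
  "turn": [0,0,0,0,0],
  "hand": [1,1,1,1,1]
}}

```text
clock: 23.5
eef_pos: [0.5795, -0.0571, 0.0598]
tool_rot: [-0.362, 0.932, -0.002, 0.0]
ft_force: [-2.2, -2.3, 7.0]
grip_width: 0.0146
```

```bash
python3 lv.py 6
```

```text
tcp [ 0.5795 -0.0571  0.0598] yaw_y 132.5 j [-0.096  0.539 -0.059  0.971 -0.004 -0.838] F [-2.19 -2.27  6.96] w 0.0146 t 23.5
shift cm [-0.06  0.12  0.27] turn -0.0
grip [ 0.5786 -0.0568  0.0638] yaw 43.07 pitch 3.93 n 123
collar {40.0: 0, 42.0: 0, 44.0: 0, 46.0: 0, 48.0: 0, 50.0: 4, 52.0: 16, 54.0: 8, 56.0: 5, 58.0: 3, 60.0: 0, 62.0: 1}
tip {100.0: 6, 102.0: 4, 104.0: 3, 106.0: 3, 108.0: 3, 110.0: 0, 112.0: 0, 114.0: 0, 116.0: 0, 118.0: 0, 120.0: 0, 122.0: 0}
[-0.0009  0.0002  0.0041]
```

>>> {"name": "arm_command", "arguments": {
  "translation": [
    [0,0,0.1],
    [0,0,0.2],
    [0,0,0.3],
    [0,0,0.4],
    [0,0,0.4]
  ],
  "turn": [0,0,0,0,0],
  "hand": [1,1,1,1,1]
}}

```text
clock: 23.97
eef_pos: [0.5802, -0.0566, 0.0563]
tool_rot: [-0.363, 0.932, -0.002, 0.001]
ft_force: [-1.8, -0.8, 8.0]
grip_width: 0.0149
```

```bash
python3 lv.py 2
```

```text
tcp [ 0.5802 -0.0566  0.0563] yaw_y 132.51 j [-0.096  0.542 -0.062  0.962 -0.002 -0.838] F [-1.75 -0.77  8.01] w 0.0149 t 23.97
shift cm [ 0.02  0.13 -0.07] turn 0.0
grip [ 0.5797 -0.0572  0.0666] yaw 42.04 pitch 6.32 n 125
collar {40.0: 0, 42.0: 0, 44.0: 0, 46.0: 0, 48.0: 0, 50.0: 7, 52.0: 15, 54.0: 8, 56.0: 8, 58.0: 2, 60.0: 0, 62.0: 0}
tip {100.0: 2, 102.0: 5, 104.0: 3, 106.0: 4, 108.0: 3, 110.0: 0, 112.0: 0, 114.0: 0, 116.0: 0, 118.0: 0, 120.0: 0, 122.0: 0}
[-0.0005 -0.0006  0.0102]
```

>>> {"name": "arm_command", "arguments": {
  "translation": [
    [0,0,-2],
    [0,0,-5],
    [0,0,-8],
    [0,0,-11.5],
    [0,0,-15]
  ],
  "turn": [0,0,0,0,0],
  "hand": [1,1,1,1,1]
}}

```text
clock: 24.43
eef_pos: [0.5786, -0.0555, 0.2055]
tool_rot: [-0.363, 0.932, -0.0, 0.0]
ft_force: [0.8, 0.5, -2.8]
grip_width: 0.0146
```

>>> {"name": "arm_command", "arguments": {
  "translation": [
    [0,0,0],
    [0,0,0],
    [0,0,0]
  ],
  "turn": [0,0,0],
  "hand": [1,1,1]
}}

```text
clock: 24.68
eef_pos: [0.5785, -0.0556, 0.2035]
tool_rot: [-0.363, 0.932, -0.0, 0.0]
ft_force: [-0.2, -0.2, -3.0]
grip_width: 0.015
```

```bash
python3 lv.py 2; python3 -c "
from cloud import *
p,d=cam('top','top14.png');T=get_obs()['eef_pos'];fitgauge(cloud('top',d)[0],T+[0,0,.005],42.4,2)
go([.484,-.203,.3],190)"
```

```text
tcp [ 0.5785 -0.0556  0.2035] yaw_y 132.53 j [-0.096  0.421  0.151  1.3    0.    -0.838] F [-0.18 -0.18 -3.02] w 0.015 t 24.68
shift cm [-0.02 -0.05 14.65] turn 0.001
grip [ 0.5789 -0.0569  0.2101] yaw 41.57 pitch 4.59 n 146
collar {40.0: 0, 42.0: 0, 44.0: 0, 46.0: 0, 48.0: 0, 50.0: 14, 52.0: 14, 54.0: 14, 56.0: 11, 58.0: 1, 60.0: 2, 62.0: 2}
tip {100.0: 5, 102.0: 7, 104.0: 2, 106.0: 6, 108.0: 2, 110.0: 0, 112.0: 0, 114.0: 0, 116.0: 0, 118.0: 0, 120.0: 0, 122.0: 0}
[ 0.0004 -0.0013  0.0066]
grip [ 0.5774 -0.0555  0.2066] yaw 42.4 pitch 2.0 n 0
collar {40.0: 0, 42.0: 0, 44.0: 0, 46.0: 0, 48.0: 0, 50.0: 0, 52.0: 0, 54.0: 0, 56.0: 0, 58.0: 0, 60.0: 0, 62.0: 0}
tip {100.0: 0, 102.0: 0, 104.0: 0, 106.0: 0, 108.0: 0, 110.0: 0, 112.0: 0, 114.0: 0, 116.0: 0, 118.0: 0, 120.0: 0, 122.0: 0}
tcp [ 0.5774 -0.0555  0.2016] yaw_y 132.53 j [-0.096  0.423  0.149  1.3    0.    -0.838] F [ 0.12  0.16 -2.28] w 0.015 t 24.78
shift cm [16.87 -4.53 -9.81] turn -1.003
```

>>> {"name": "arm_command", "arguments": {
  "translation": [
    [2.4,0.7,0],
    [4.8,1.3,0],
    [7.2,2.0,0],
    [9.6,2.7,0],
    [11.9,3.3,0]
  ],
  "turn": [-0.1,-0.2,-0.3,-0.4,-0.5],
  "hand": [1,1,1,1,1]
}}

```text
clock: 25.2
eef_pos: [0.466, -0.1119, 0.2014]
tool_rot: [-0.584, 0.812, 0.002, -0.001]
ft_force: [0.2, 0.3, -2.4]
grip_width: 0.0149
```

>>> {"name": "arm_command", "arguments": {
  "translation": [
    [0,0,0],
    [0,0,0],
    [0,0,0],
    [0,0,0],
    [0,0,0]
  ],
  "turn": [-0.11,-0.22,-0.33,-0.44,-0.507],
  "hand": [1,1,1,1,1]
}}

```text
clock: 25.62
eef_pos: [0.4672, -0.1117, 0.2016]
tool_rot: [0.769, -0.64, -0.002, 0.001]
ft_force: [-0.6, 0.5, -3.3]
grip_width: 0.0149
```

>>> {"name": "arm_command", "arguments": {
  "translation": [
    [0,0,0],
    [0,0,0],
    [0,0,0]
  ],
  "turn": [0,0,0],
  "hand": [1,1,1]
}}

```text
clock: 25.87
eef_pos: [0.4678, -0.1117, 0.2025]
tool_rot: [0.767, -0.642, -0.001, 0.0]
ft_force: [-0.5, 0.1, -1.5]
grip_width: 0.0151
```

```bash
python3 -c "
from cloud import *
T=get_obs()['eef_pos']
for c in('top','side'):
  p,d=cam(c,c+'15.png');np.save(c+'15.npy',d);g,y,pt=fitgauge(cloud(c,d)[0],T+[0,0,.005],100,3);print(c,(g-T).round(4))
go([.4832,-.1996,.1],190)"
```

```text
grip [ 0.4678 -0.1117  0.2075] yaw 100.0 pitch 3.0 n 0
collar {40.0: 0, 42.0: 0, 44.0: 0, 46.0: 0, 48.0: 0, 50.0: 0, 52.0: 0, 54.0: 0, 56.0: 0, 58.0: 0, 60.0: 0, 62.0: 0}
tip {100.0: 0, 102.0: 0, 104.0: 0, 106.0: 0, 108.0: 0, 110.0: 0, 112.0: 0, 114.0: 0, 116.0: 0, 118.0: 0, 120.0: 0, 122.0: 0}
top [0.    0.    0.005]
grip [ 0.4799 -0.1074  0.1747] yaw 84.26 pitch -27.2 n 20
collar {40.0: 0, 42.0: 0, 44.0: 2, 46.0: 1, 48.0: 1, 50.0: 3, 52.0: 1, 54.0: 2, 56.0: 3, 58.0: 1, 60.0: 0, 62.0: 1}
tip {100.0: 0, 102.0: 0, 104.0: 0, 106.0: 0, 108.0: 0, 110.0: 0, 112.0: 0, 114.0: 0, 116.0: 0, 118.0: 0, 120.0: 0, 122.0: 0}
side [ 0.0121  0.0043 -0.0278]
tcp [ 0.4681 -0.1118  0.2029] yaw_y -169.83 j [-0.234  0.228 -0.124  1.22   0.    -1.983] F [ 0.13  0.97 -0.56] w 0.0147 t 25.97
shift cm [ 8.92  0.06 10.29] turn 0.003
```

>>> {"name": "arm_command", "arguments": {
  "translation": [
    [0,0,0],
    [0,0,0],
    [0,0,0],
    [0,0,0],
    [0,0,0]
  ],
  "turn": [0.12,0.24,0.36,0.48,0.6],
  "hand": [1,1,1,1,1]
}}

```text
clock: 26.38
eef_pos: [0.4684, -0.1119, 0.2033]
tool_rot: [-0.541, 0.841, 0.0, -0.0]
ft_force: [-0.1, 0.1, -3.1]
grip_width: 0.0145
```

>>> {"name": "arm_command", "arguments": {
  "translation": [
    [0,0,0],
    [0,0,0],
    [0,0,0],
    [0,0,0],
    [0,0,0]
  ],
  "turn": [0.12,0.24,0.36,0.48,0.6],
  "hand": [1,1,1,1,1]
}}

```text
clock: 26.8
eef_pos: [0.4684, -0.1119, 0.2034]
tool_rot: [-0.268, 0.963, -0.0, 0.0]
ft_force: [-0.1, 0.3, -2.0]
grip_width: 0.0149
```

>>> {"name": "arm_command", "arguments": {
  "translation": [
    [0,0,0],
    [0,0,0],
    [0,0,0]
  ],
  "turn": [0.1,0.2,0.2],
  "hand": [1,1,1]
}}

```text
clock: 27.05
eef_pos: [0.4684, -0.1119, 0.2034]
tool_rot: [-0.173, 0.985, -0.0, 0.0]
ft_force: [-0.0, 0.2, -2.0]
grip_width: 0.015
```

```bash
python3 -c "
from cloud import *
Ps=[]
T=get_obs()['eef_pos'];print(T)
for k in range(4):
  p,d=cam('side','side16.png');P=cloud('side',d)[0];Ps.append(P)
  g,y,pt=fitgauge(P,T+[0,0,.006],20,3);print((g-T).round(4))
go([.4832,-.1996,.1],190)
c=(px('side',T)).astype(int);print(c)
cv2.imwrite('pics/crop9.png',cv2.resize(cv2.imread('pics/side16.png')[c[0]-40:c[0]+50,c[1]-40:c[1]+80],(800,600),interpolation=2))
"
```

```text
[ 0.46843206 -0.11186817  0.20337215]
grip [ 0.4687 -0.113   0.2125] yaw 19.08 pitch 6.66 n 158
collar {40.0: 0, 42.0: 0, 44.0: 0, 46.0: 0, 48.0: 0, 50.0: 0, 52.0: 18, 54.0: 12, 56.0: 10, 58.0: 7, 60.0: 0, 62.0: 2}
tip {100.0: 5, 102.0: 4, 104.0: 5, 106.0: 6, 108.0: 3, 110.0: 0, 112.0: 0, 114.0: 0, 116.0: 0, 118.0: 0, 120.0: 0, 122.0: 0}
[ 0.0003 -0.0011  0.0091]
grip [ 0.4685 -0.1123  0.2128] yaw 19.53 pitch 6.62 n 165
collar {40.0: 0, 42.0: 0, 44.0: 0, 46.0: 0, 48.0: 0, 50.0: 0, 52.0: 12, 54.0: 11, 56.0: 10, 58.0: 7, 60.0: 1, 62.0: 0}
tip {100.0: 5, 102.0: 6, 104.0: 5, 106.0: 7, 108.0: 4, 110.0: 0, 112.0: 0, 114.0: 0, 116.0: 0, 118.0: 0, 120.0: 0, 122.0: 0}
[ 0.0001 -0.0004  0.0094]
grip [ 0.4692 -0.1136  0.2108] yaw 18.73 pitch 5.32 n 157
collar {40.0: 0, 42.0: 0, 44.0: 0, 46.0: 0, 48.0: 0, 50.0: 0, 52.0: 13, 54.0: 10, 56.0: 14, 58.0: 9, 60.0: 0, 62.0: 1}
tip {100.0: 3, 102.0: 7, 104.0: 6, 106.0: 4, 108.0: 6, 110.0: 0, 112.0: 0, 114.0: 0, 116.0: 0, 118.0: 0, 120.0: 0, 122.0: 0}
[ 0.0008 -0.0017  0.0074]
grip [ 0.469  -0.1133  0.2106] yaw 19.07 pitch 4.84 n 154
collar {40.0: 0, 42.0: 0, 44.0: 0, 46.0: 0, 48.0: 0, 50.0: 1, 52.0: 11, 54.0: 11, 56.0: 12, 58.0: 5, 60.0: 1, 62.0: 0}
tip {100.0: 2, 102.0: 6, 104.0: 7, 106.0: 6, 108.0: 4, 110.0: 0, 112.0: 0, 114.0: 0, 116.0: 0, 118.0: 0, 120.0: 0, 122.0: 0}
[ 0.0005 -0.0014  0.0072]
tcp [ 0.4684 -0.1119  0.2034] yaw_y 110.1 j [-0.234  0.227 -0.123  1.22  -0.    -0.585] F [-0.08  1.2  -1.91] w 0.015 t 27.25
shift cm [ 1.63 -8.74 10.34] turn -1.395
[192 353]
```

View pics/crop9.png

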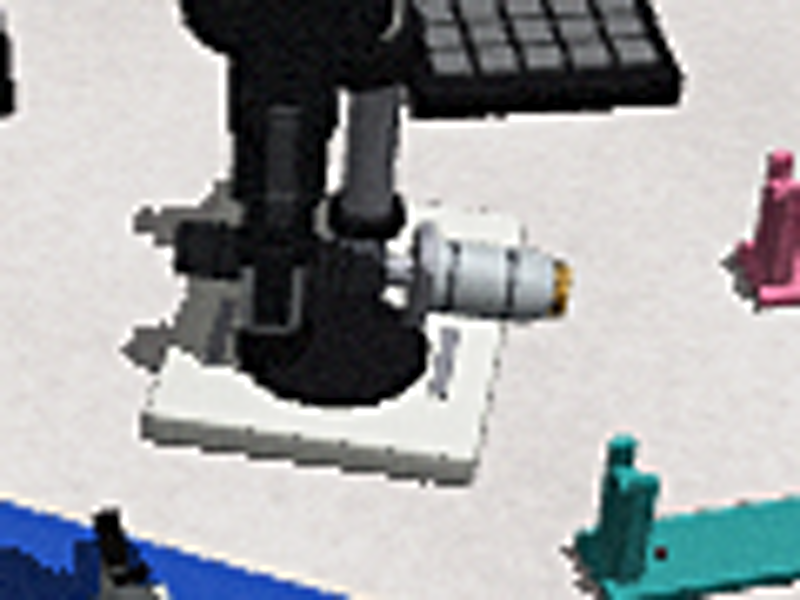

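>>> {"name": "arm_command", "arguments": {
  "translation": [
    [-2.5,0.3,0],
    [-5,0.6,0],
    [-7.5,0.8,0],
    [-10,1.1,0],
    [-12.4,1.4,0]
  ],
  "turn": [-0.08,-0.16,-0.24,-0.32,-0.391],
  "hand": [1,1,1,1,1]
}}

```text
clock: 27.67
eef_pos: [0.5812, -0.0558, 0.2033]
tool_rot: [-0.364, 0.931, -0.0, 0.0]
ft_force: [0.4, -0.2, -2.0]
grip_width: 0.0149
```

>>> {"name": "arm_command", "arguments": {
  "translation": [
    [0,0,2],
    [0,0,5],
    [0,0,8],
    [0,0,10],
    [0,0,10]
  ],
  "turn": [0,0,0,0,0],
  "hand": [1,1,1,1,1]
}}

```text
clock: 28.08
eef_pos: [0.5762, -0.0558, 0.0979]
tool_rot: [-0.362, 0.932, 0.002, -0.005]
ft_force: [-1.2, 0.5, -2.4]
grip_width: 0.015
```

>>> {"name": "arm_command", "arguments": {
  "translation": [
    [0,0,0],
    [0,0,0],
    [0,0,0]
  ],
  "turn": [0,0,0],
  "hand": [1,1,1]
}}

```text
clock: 28.33
eef_pos: [0.5818, -0.0565, 0.1057]
tool_rot: [-0.362, 0.932, -0.001, 0.002]
ft_force: [0.6, 0.4, -2.5]
grip_width: 0.0151
```

```bash
python3 -c "
from h import *
go([.580,-.0562,.056],132.5)"
```

```text
tcp [ 0.5818 -0.0565  0.1057] yaw_y 132.42 j [-0.097  0.495  0.002  1.074  0.    -0.837] F [ 0.65  0.44 -2.45] w 0.0151 t 28.33
shift cm [0.13 0.16 4.97] turn -0.001
```

>>> {"name": "arm_command", "arguments": {
  "translation": [
    [0.1,0.1,1.2],
    [0.1,0.1,2.4],
    [0.1,0.1,3.6],
    [0.1,0.1,4.7],
    [0.1,0.1,4.9]
  ],
  "turn": [0,0,0,0,0],
  "hand": [1,1,1,1,1]
}}

```text
clock: 28.75
eef_pos: [0.5803, -0.0563, 0.0556]
tool_rot: [-0.362, 0.932, -0.001, 0.002]
ft_force: [-1.2, 1.3, 9.4]
grip_width: 0.015
```

>>> {"name": "arm_command", "arguments": {
  "translation": [
    [0,0,0.1],
    [0,0,0.2],
    [0,0,0.3],
    [0,0,0.4],
    [0,0,0.4]
  ],
  "turn": [0,0,0,0,0],
  "hand": [1,1,1,1,1]
}}

```text
clock: 29.17
eef_pos: [0.5808, -0.0564, 0.0537]
tool_rot: [-0.362, 0.932, -0.001, 0.002]
ft_force: [0.0, 1.5, 6.7]
grip_width: 0.0151
```

>>> {"name": "arm_command", "arguments": {
  "translation": [
    [0,0,0.1],
    [0,0,0.2],
    [0,0,0.3],
    [0,0,0.4],
    [0,0,0.4]
  ],
  "turn": [0,0,0,0,0],
  "hand": [1,1,1,1,1]
}}

```text
clock: 29.58
eef_pos: [0.5812, -0.0562, 0.0503]
tool_rot: [-0.362, 0.932, -0.001, 0.003]
ft_force: [-1.4, 2.1, 9.9]
grip_width: 0.0147
```

>>> {"name": "arm_command", "arguments": {
  "translation": [
    [0,0,0.1],
    [0,0,0.2],
    [0,0,0.2],
    [0,0,0.2]
  ],
  "turn": [0,0,0,0],
  "hand": [1,1,1,1]
}}

```text
clock: 29.92
eef_pos: [0.5813, -0.0562, 0.0503]
tool_rot: [-0.362, 0.932, -0.002, 0.003]
ft_force: [-5.9, 1.8, 20.9]
grip_width: 0.015
```

>>> {"name": "arm_command", "arguments": {
  "translation": [
    [0,0,-2],
    [0,0,-5],
    [0,0,-8],
    [0,0,-11.5],
    [0,0,-15.5]
  ],
  "turn": [0,0,0,0,0],
  "hand": [1,1,1,1,1]
}}

```text
clock: 30.33
eef_pos: [0.5779, -0.0562, 0.2008]
tool_rot: [-0.362, 0.932, 0.0, -0.001]
ft_force: [0.8, -0.5, -2.6]
grip_width: 0.0152
```

>>> {"name": "arm_command", "arguments": {
  "translation": [
    [0,0,0],
    [0,0,0],
    [0,0,0],
    [0,0,0]
  ],
  "turn": [0.12,0.24,0.35,0.35],
  "hand": [1,1,1,1]
}}

```text
clock: 30.67
eef_pos: [0.5791, -0.0564, 0.201]
tool_rot: [-0.193, 0.981, -0.0, 0.001]
ft_force: [0.1, 0.3, -2.5]
grip_width: 0.0145
```

```bash
python3 -c "
from cloud import *
Ps=[]
T=get_obs()['eef_pos'];print(T)
for k in range(4):
  p,d=cam('side','side17.png');P=cloud('side',d)[0];Ps.append(P)
  g,y,pt=fitgauge(P,T+[0,0,.006],22,3);print((g-T).round(4))
go([.4676,-.111,.2],190.2)
"
```

```text
[ 0.57914047 -0.05635126  0.20095244]
grip [ 0.5796 -0.0576  0.2085] yaw 21.32 pitch 0.76 n 164
collar {40.0: 0, 42.0: 0, 44.0: 0, 46.0: 0, 48.0: 0, 50.0: 0, 52.0: 11, 54.0: 10, 56.0: 11, 58.0: 7, 60.0: 1, 62.0: 2}
tip {100.0: 5, 102.0: 6, 104.0: 7, 106.0: 7, 108.0: 2, 110.0: 0, 112.0: 0, 114.0: 0, 116.0: 0, 118.0: 0, 120.0: 0, 122.0: 0}
[ 0.0004 -0.0013  0.0075]
grip [ 0.58   -0.0588  0.2077] yaw 20.23 pitch 0.14 n 163
collar {40.0: 0, 42.0: 0, 44.0: 0, 46.0: 0, 48.0: 0, 50.0: 0, 52.0: 6, 54.0: 8, 56.0: 12, 58.0: 10, 60.0: 1, 62.0: 0}
tip {100.0: 9, 102.0: 9, 104.0: 8, 106.0: 6, 108.0: 3, 110.0: 0, 112.0: 0, 114.0: 0, 116.0: 0, 118.0: 0, 120.0: 0, 122.0: 0}
[ 0.0009 -0.0025  0.0068]
grip [ 0.5801 -0.0589  0.206 ] yaw 20.14 pitch -0.78 n 147
collar {40.0: 0, 42.0: 0, 44.0: 0, 46.0: 0, 48.0: 0, 50.0: 0, 52.0: 3, 54.0: 14, 56.0: 13, 58.0: 10, 60.0: 0, 62.0: 0}
tip {100.0: 9, 102.0: 8, 104.0: 8, 106.0: 4, 108.0: 4, 110.0: 0, 112.0: 0, 114.0: 0, 116.0: 0, 118.0: 0, 120.0: 0, 122.0: 0}
[ 0.001  -0.0025  0.005 ]
grip [ 0.5791 -0.0565  0.21  ] yaw 21.87 pitch 2.07 n 154
collar {40.0: 0, 42.0: 0, 44.0: 0, 46.0: 0, 48.0: 0, 50.0: 0, 52.0: 13, 54.0: 9, 56.0: 10, 58.0: 6, 60.0: 1, 62.0: 3}
tip {100.0: 4, 102.0: 9, 104.0: 8, 106.0: 7, 108.0: 1, 110.0: 0, 112.0: 0, 114.0: 0, 116.0: 0, 118.0: 0, 120.0: 0, 122.0: 0}
[-0.0001 -0.0002  0.009 ]
tcp [ 0.5788 -0.0563  0.1996] yaw_y 112.47 j [-0.097  0.424  0.145  1.292 -0.    -0.489] F [ 0.35 -0.03 -2.92] w 0.0149 t 30.87
shift cm [12.36 -0.81 -0.04] turn -1.357
```

>>> {"name": "arm_command", "arguments": {
  "translation": [
    [2.4,-0.2,0],
    [4.9,-0.3,0],
    [7.4,-0.5,0],
    [9.9,-0.7,0],
    [12.4,-0.8,0]
  ],
  "turn": [-0.12,-0.24,-0.36,-0.48,-0.6],
  "hand": [1,1,1,1,1]
}}

```text
clock: 31.28
eef_pos: [0.466, -0.1112, 0.1993]
tool_rot: [-0.479, 0.878, 0.0, -0.0]
ft_force: [-0.3, -0.9, -2.0]
grip_width: 0.015
```

>>> {"name": "arm_command", "arguments": {
  "translation": [
    [0,0,0],
    [0,0,0],
    [0,0,0],
    [0,0,0],
    [0,0,0]
  ],
  "turn": [-0.12,-0.24,-0.36,-0.48,-0.6],
  "hand": [1,1,1,1,1]
}}

```text
clock: 31.7
eef_pos: [0.4669, -0.1109, 0.1995]
tool_rot: [0.716, -0.698, -0.0, -0.0]
ft_force: [-0.8, -0.5, -2.9]
grip_width: 0.0148
```

>>> {"name": "arm_command", "arguments": {
  "translation": [
    [0,0,0],
    [0,0,0],
    [0,0,0],
    [0,0,0]
  ],
  "turn": [-0.1,-0.157,-0.157,-0.157],
  "hand": [1,1,1,1]
}}

```text
clock: 32.03
eef_pos: [0.467, -0.1108, 0.1994]
tool_rot: [0.766, -0.642, -0.0, 0.0]
ft_force: [-0.1, 0.5, -2.9]
grip_width: 0.0147
```

```bash
python3 -c "
from cloud import *
go([.4683,-.1098,.092],190.2)
d=np.load('top15.npy');P=cloud('top',d)[0]-[.468,-.1117,.2025]
m=(np.linalg.norm(P[:,:2],axis=1)<.2)&(P[:,2]>.02);P=P[m];e=np.array([-.165,.986]);s=-(P[:,:2]@e);q=P[:,:2]@[e[1],-e[0]]
for z in np.arange(.02,.5,.03):
  k=(P[:,2]>=z)&(P[:,2]<z+.03)
  if k.sum()>3: print('z rel TCP',round(z,2),k.sum(),'toward scope max',np.percentile(s[k],99).round(3),'side',q[k].min().round(3),q[k].max().round(3))
S=cloud('top',np.load('top0.npy'))[0];S=S[box(S,[.40,-.48,.15],[.62,-.2,.6])]
for z in np.arange(.15,.6,.03):
  k=(S[:,2]>=z)&(S[:,2]<z+.03)
  if k.sum()>3: print('scope z',round(z,2),k.sum(),S[k].min(0).round(3),S[k].max(0).round(3))
"
```

```text
tcp [ 0.467  -0.1108  0.1994] yaw_y -169.93 j [-0.233  0.227 -0.134  1.209  0.    -1.979] F [-0.06  0.49 -2.92] w 0.0147 t 32.03
shift cm [-0.07 -0.15 10.74] turn -0.002
z rel TCP 0.02 45 toward scope max 0.198 side -0.02 0.023
z rel TCP 0.05 101 toward scope max 0.198 side -0.02 0.06
z rel TCP 0.08 57 toward scope max 0.198 side -0.017 0.062
z rel TCP 0.11 131 toward scope max 0.199 side -0.016 0.02
z rel TCP 0.14 16 toward scope max 0.2 side -0.012 0.017
z rel TCP 0.29 8 toward scope max -0.049 side -0.019 -0.007
z rel TCP 0.35 21 toward scope max -0.032 side -0.037 0.043
z rel TCP 0.38 97 toward scope max 0.053 side -0.053 0.056
z rel TCP 0.41 1773 toward scope max 0.049 side -0.154 0.053
z rel TCP 0.44 2995 toward scope max 0.03 side -0.173 0.015
z rel TCP 0.47 3792 toward scope max -0.01 side -0.198 -0.078
scope z 0.15 14 [ 0.478 -0.41   0.151] [ 0.512 -0.283  0.178]
scope z 0.18 170 [ 0.476 -0.334  0.18 ] [ 0.533 -0.282  0.209]
scope z 0.21 32 [ 0.481 -0.398  0.211] [ 0.538 -0.289  0.24 ]
scope z 0.24 667 [ 0.467 -0.434  0.24 ] [ 0.575 -0.288  0.27 ]
scope z 0.27 320 [ 0.484 -0.453  0.27 ] [ 0.559 -0.292  0.3  ]
scope z 0.3 165 [ 0.484 -0.452  0.3  ] [ 0.538 -0.292  0.33 ]
scope z 0.33 346 [ 0.485 -0.422  0.331] [ 0.534 -0.292  0.355]
```

>>> {"name": "arm_command", "arguments": {
  "translation": [
    [-0.1,-0.1,2.7],
    [-0.1,-0.1,5.4],
    [-0.1,-0.1,8.1],
    [-0.1,-0.1,10.7],
    [-0.1,-0.1,10.7]
  ],
  "turn": [0,0,0,0,0],
  "hand": [1,1,1,1,1]
}}

```text
clock: 32.45
eef_pos: [0.4638, -0.1086, 0.0877]
tool_rot: [0.766, -0.642, -0.005, 0.002]
ft_force: [-1.8, 0.1, -3.3]
grip_width: 0.0148
```

>>> {"name": "arm_command", "arguments": {
  "translation": [
    [0,0,0],
    [0,0,0],
    [0,0,0]
  ],
  "turn": [0,0,0],
  "hand": [1,1,1]
}}

```text
clock: 32.7
eef_pos: [0.4696, -0.1101, 0.0944]
tool_rot: [0.767, -0.642, 0.002, -0.001]
ft_force: [0.2, -0.1, -2.6]
grip_width: 0.0152
```

```bash
python3 -c "
from cloud import *
go([.484,-.1987,.0915],190.2)"
```

```text
tcp [ 0.4696 -0.1101  0.0944] yaw_y -169.91 j [-0.23   0.328 -0.297  0.942 -0.    -1.977] F [ 0.23 -0.07 -2.55] w 0.0152 t 32.7
shift cm [8.98 0.14 0.3 ] turn -0.002
```

>>> {"name": "arm_command", "arguments": {
  "translation": [
    [1.5,0.1,0.2],
    [3,0.1,0.2],
    [4.5,0.1,0.2],
    [6,0.1,0.2],
    [7.2,0.1,0.2]
  ],
  "turn": [0,0,0,0,0],
  "hand": [1,1,1,1,1]
}}

```text
clock: 33.12
eef_pos: [0.4811, -0.1823, 0.0924]
tool_rot: [0.766, -0.642, 0.002, -0.001]
ft_force: [-0.0, 0.1, -2.9]
grip_width: 0.0154
```

>>> {"name": "arm_command", "arguments": {
  "translation": [
    [0.6,0,0],
    [1.2,0,0],
    [1.7,0,0],
    [1.8,0,0],
    [1.8,0,0]
  ],
  "turn": [0,0,0,0,0],
  "hand": [1,1,1,1,1]
}}

```text
clock: 33.53
eef_pos: [0.4827, -0.1983, 0.0904]
tool_rot: [0.767, -0.642, -0.0, -0.0]
ft_force: [-1.1, 0.5, -2.0]
grip_width: 0.0153
```

>>> {"name": "arm_command", "arguments": {
  "translation": [
    [0,0,0],
    [0,0,0],
    [0,0,0],
    [0,0,0],
    [0,0,0]
  ],
  "turn": [0,0,0,0,0],
  "hand": [1,1,1,1,1]
}}

```text
clock: 33.95
eef_pos: [0.4827, -0.1981, 0.0904]
tool_rot: [0.767, -0.642, -0.0, 0.0]
ft_force: [0.7, -0.4, -2.5]
grip_width: 0.0148
```

```bash
python3 -c "
from cloud import *
go([.484,-.1987,.0915],190.2)
T=get_obs()['eef_pos'];p,d=cam('side','side20.png');cam('top','top20.png')
print('tip',spot_point('side','foot_tip'),spot_point('top','foot_tip'))
e=np.array([-.165,.986,0]);tip=T+[0,0,.0085]-.1088*e;print('pred tip',tip,px('side',tip),px('top',tip))
a=cv2.imread('pics/side20.png')[120:240,290:410];b=cv2.imread('pics/top20.png')[190:290,350:470]
cv2.imwrite('pics/crop10.png',np.hstack([cv2.resize(a,(400,400),interpolation=2),cv2.resize(b,(400,400),interpolation=2)]))
"
```

```text
tcp [ 0.4827 -0.1981  0.0904] yaw_y -169.87 j [-0.39   0.403 -0.193  0.975  0.    -2.137] F [ 0.72 -0.35 -2.55] w 0.0148 t 33.95
shift cm [ 0.08 -0.12 -0.11] turn -0.001
tip [] []
pred tip [ 0.50063096 -0.30542212  0.09888431] [182.94421434 364.1045922 ] [251.24152164 434.26198006]
```

View pics/crop10.png

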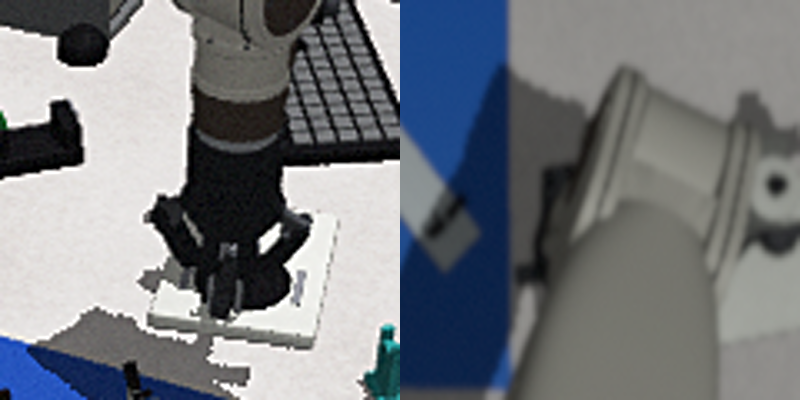

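```bash
python3 -c "
from h import *
print(job_done());o=get_obs();print(o['clock'],o['ft_force'],o['grip_width'])"
```

```text
the job is handed in; nothing more can be done
None
the job is handed in; nothing more can be done
```

I seated the depth gauge in the open (left) eyepiece tube, drew it out and handed the job in with the gauge held in front of the inspection microscope. That took about 34 s of the 58 s. The final tip position is calculated, because both cameras were blocked there.

- **Tilting the gauge:** the move command cannot tilt the tool. I pressed the handle end on the microscope head's housing (it took up to about 44 N) to pivot the gauge in the grip to about 27°. The tube then guided it to the 35° of its axis.
- **Seating:** I pushed until the collar closed on the rim. The stop was hard, about 23 N with no further travel, and the close-up image showed the gap closed.
- **Drawing out and levelling:** I drew the gauge out freely, then pressed it back onto its own cradle to level it. The first pass left it about 6° off, too close to the 7° limit, so I pressed it again. The next four fits gave −0.8° to 2.1°.

**Last checks before handing in:**
- **Foot reading:** about 10 mm from the depth fits after drawing out. The last fit suggested nearer 11 mm, still inside the 8.5 to 11.5 mm limit and within the fit noise.
- **Wrist force:** only the gauge's own weight, about 2.5 N, so nothing else was being touched at the end.
- **Tip position:** calculated from the arm pose and the in-hand fit as (0.501, −0.305, 0.099). My focus estimate was (0.502, −0.306, 0.100), built from ring, barrel and base-plate readings that differed by up to 6 mm.
- **Not confirmed:** the foot-tip search found nothing in the final pictures, so the final tip position has no camera check.

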